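# Take the piles of chocolate bars apart, each onto the tray of its kind

## Robot

A 6-joint arm with a two-finger parallel gripper is mounted at the origin on the work surface. World frame = base frame: x ahead of the robot, y to its left, z up, the work surface at z = 0. Lengths are in m, angles in degrees, forces in N, time in s.
With the tool pointing down it reaches from about 0.35 to 0.875 m from the base axis. Payload 4.2 kg.
Tool frame: the origin (TCP) lies on the centre line of the jaws, within the pads' length; the fingertips stand 25 mm ahead of it and the grasp point (between the pads) lies 6 mm ahead of it (finger_overhang is the distance from the TCP to the fingertips, in m); z points along the fingers, y is the line along which they close (so a half turn about z gives the same grasp; the last joint's range is limited). The gripper opens to 87 mm and grips with 3 to 60 N. Pads are 19 mm wide; open, the fingers measure 117 mm over their backs; the gripper's body (75 mm by 190 mm) begins 51 mm behind the grasp point.
Start: joints at [81.91, 22.042, 0.453, 0, -68.411, -14.817], TCP at [0.243, 0.576, 0.216] pointing down, gripper open.
Joint ranges: [-179.83, 179.83], [-69.29, 118.12], [-61.27, 80.66], [-181.25, 117.63], [-171.15, -9.14], [-177.46, 177.46]. Speed limits (degrees/s): [159.86, 159.86, 180, 180, 180, 180].

## Interface

Orientations are given as a 3x3 rotation matrix whose columns are the frame's x, y, z axes.
In Python, from station import sense, capture, finish_job, spot_in, tip_of, finger_overhang gives the robot as it stands. The module is installed in compiled form; this text tells all that it offers.
- The arm moves only by the tool servo_tool, never from a script. Its arguments are lists of equal length, an entry for each row: "slide": the shift along the tool's x, y, z in m, a list of three; "spin": the turn about the tool's z in degrees; "grip": the closure, from 0 (fully open) to 1 (shut). A call has exactly 5 rows; each row is the pose to reach, as a shift and turn from the pose commanded when the call began, along the tool's axes at that moment; what a row does not reach only later rows make up. A row lasts 1/12 s, in which the tool goes at most 41.7 mm and 7.16 degrees, less where a joint would pass 70% of its speed; a pose out of reach is approached as far as the arm can. A call with a gripper value outside its range is refused whole. The fingers move at their own pace and stop on an object; the grip force is fixed at half the most. Time passes only in rows, so rows that repeat a pose let the fingers close, or fill a call up. It gives the time, the measured TCP pose, the force, the opening and the grip force at its end, in the units of the state.
- sense(): the state, without advancing time (a new reading comes with each control period).
- capture(name): name is "scene" or "top" or "wrist"; returns a dict with "pixels" (420x560x3 uint8, blue, green, red), "depth" (420x560 float32, m along the optical axis (not along the pixel's ray), 0 where there is no reading), "fx", "fy", "cx", "cy" (pixels), "R" (3x3) and "t" (3): a world point X has camera coordinates R X + t; the wrist camera has in their place "hand_eye" (4x4, takes a point from camera to tool coordinates, whose origin is the TCP and whose axes are the flange's). Camera axes: x right, y down, z forward; pixel columns grow to the right and rows downward; lengths in m; the calibration is good to about 2 mm. The wrist camera is an equidistant fisheye: a pixel r from the principal point sees the ray r / f radians off the axis. A picture is of the moment at which its call begins: read the wrist's pose just before it.
- finish_job(): hands the job in; it is judged then, once.
Trained networks look in the newest picture that a camera, given by its name, has taken for a name from the list of things; names that differ only in an ending like _2 or _b are one class to them, and where a whole thing is asked for, a point or a joint stands for the part that bears it (a point fixed in the world has none). Each returns a list of dicts, best first, with "conf" (0 to 1); they miss things now and then, are a little off and sometimes report something else, mostly with a low value. They report only what shows in the picture. A call takes as long as a camera call. They do not tell look-alikes from the thing itself.
- spot_in(thing, camera): "point" ([x, y, z] in m, in world coordinates, good to about 4 mm: the middle of the surface that is visible of it).
- tip_of(thing, camera): "point" ([x, y, z] in m, in world coordinates, good to about 4 mm: a listed point, or the origin of a listed thing).
The state is a dict: "time_s": time; "joints": joint angles; "joint_velocities": joint speeds; "effort": joint torques, N m; "tcp_pos": TCP position; "ee_rot": TCP orientation; "wrist_force": force on the tool from outside, world axes, zero at the start; "moment": the same for the moment, N m; "gripper_width": opening from 0.0 (shut) to 1.0 (fully open); "gripper_force": force on a finger pad.
Only numpy, scipy, OpenCV 4.12 (cv2) and the standard library are available. Lean on these libraries where they do the work, as an engineer would, in place of code of your own. Each camera call takes 0.05 s, during which the arm holds its last target. There are 200 camera calls.

## Task

We are about to temper: take the two piles of chocolate bars apart and lay each bar, flat and right way up, on the tray that holds the drops of the same chocolate, in the middle of the tray's empty part and square with it, lengthwise. Chocolate snaps, so set every bar down gently: never drop one, throw one or let one fall off a pile.

Things in the scene. Friction and masses are not known exactly. Their poses are not given: they have to be found in the camera images.
- bar_dark: Loose bar of dark (almost black-brown) chocolate, 2 x 5 moulded squares on top: 120 mm long (x), 50 wide (y), 22 thick, 0.15 kg. Origin: centre of its underside, z up. The five bars lie flat in two piles (three and two) on a blue-grey baking mat, each centred on the one below and turned 40 to 90 degrees to it; which lies where varies.
- bar_milk: Loose bar of milk (mid-brown) chocolate, 2 x 5 moulded squares on top: 120 mm long (x), 50 wide (y), 22 thick, 0.15 kg. Origin: centre of its underside, z up. The five bars lie flat in two piles (three and two) on a blue-grey baking mat, each centred on the one below and turned 40 to 90 degrees to it; which lies where varies.
- bar_white: Loose bar of white (ivory) chocolate, 2 x 5 moulded squares on top: 120 mm long (x), 50 wide (y), 22 thick, 0.15 kg. Origin: centre of its underside, z up. The five bars lie flat in two piles (three and two) on a blue-grey baking mat, each centred on the one below and turned 40 to 90 degrees to it; which lies where varies.
- bar_ruby: Loose bar of ruby (pink) chocolate, 2 x 5 moulded squares on top: 120 mm long (x), 50 wide (y), 22 thick, 0.15 kg. Origin: centre of its underside, z up. The five bars lie flat in two piles (three and two) on a blue-grey baking mat, each centred on the one below and turned 40 to 90 degrees to it; which lies where varies.
- bar_green: Loose bar of green (pistachio-green) chocolate, 2 x 5 moulded squares on top: 120 mm long (x), 50 wide (y), 22 thick, 0.15 kg. Origin: centre of its underside, z up. The five bars lie flat in two piles (three and two) on a blue-grey baking mat, each centred on the one below and turned 40 to 90 degrees to it; which lies where varies.
- tray_dark: Fixed shallow aluminium tray with drops of dark (almost black-brown) chocolate along one end: 182 x 116 mm, floor 3 mm thick, rim 13 mm above the table. Origin: on the table, under the middle of the empty part of the floor, z up, x along the tray towards the drops. Empty part: x -70 to 70 mm, y -56 to 56 mm; the drops fill x 73 to 108 mm, up to 15 mm above the table.
- tray_milk: Fixed shallow aluminium tray with drops of milk (mid-brown) chocolate along one end: 182 x 116 mm, floor 3 mm thick, rim 13 mm above the table. Origin: on the table, under the middle of the empty part of the floor, z up, x along the tray towards the drops. Empty part: x -70 to 70 mm, y -56 to 56 mm; the drops fill x 73 to 108 mm, up to 15 mm above the table.
- tray_white: Fixed shallow aluminium tray with drops of white (ivory) chocolate along one end: 182 x 116 mm, floor 3 mm thick, rim 13 mm above the table. Origin: on the table, under the middle of the empty part of the floor, z up, x along the tray towards the drops. Empty part: x -70 to 70 mm, y -56 to 56 mm; the drops fill x 73 to 108 mm, up to 15 mm above the table.
- tray_ruby: Fixed shallow aluminium tray with drops of ruby (pink) chocolate along one end: 182 x 116 mm, floor 3 mm thick, rim 13 mm above the table. Origin: on the table, under the middle of the empty part of the floor, z up, x along the tray towards the drops. Empty part: x -70 to 70 mm, y -56 to 56 mm; the drops fill x 73 to 108 mm, up to 15 mm above the table.
- tray_green: Fixed shallow aluminium tray with drops of green (pistachio-green) chocolate along one end: 182 x 116 mm, floor 3 mm thick, rim 13 mm above the table. Origin: on the table, under the middle of the empty part of the floor, z up, x along the tray towards the drops. Empty part: x -70 to 70 mm, y -56 to 56 mm; the drops fill x 73 to 108 mm, up to 15 mm above the table.
There are look-alikes about, which are no part of the job. What is shaped like the bar_milk but purple is not meant.

How it is judged (in metres and radians):
At the end, for the whole second after the job is handed in: Each bar lies released and still on the floor of its own chocolate's tray: centre within 14 mm along and 15 mm across of the middle of the empty part, underside within 3 mm of the floor, right way up, flat to 0.06 rad, lengthwise to 0.2 rad (either end first) (x of bar_dark in the frame of tray_dark between -0.014 and 0.014 m and y of bar_dark in the frame of tray_dark between -0.015 and 0.015 m and z of bar_dark in the frame of tray_dark between 0 and 0.006 m and angle between each of bar_dark, bar_milk, bar_white, bar_ruby, bar_green's own z axis and vertical below 0.06 rad and angle between the x axis of bar_dark and the x axis of tray_dark, either way round below 0.2 rad and linear speed of each of bar_dark, bar_milk, bar_white, bar_ruby, bar_green below 0.02 m/s and angular speed of each of bar_dark, bar_milk, bar_white, bar_ruby, bar_green below 0.2 rad/s and x of bar_milk in the frame of tray_milk between -0.014 and 0.014 m and y of bar_milk in the frame of tray_milk between -0.015 and 0.015 m and z of bar_milk in the frame of tray_milk between 0 and 0.006 m and angle between the x axis of bar_milk and the x axis of tray_milk, either way round below 0.2 rad and x of bar_white in the frame of tray_white between -0.014 and 0.014 m and y of bar_white in the frame of tray_white between -0.015 and 0.015 m and z of bar_white in the frame of tray_white between 0 and 0.006 m and angle between the x axis of bar_white and the x axis of tray_white, either way round below 0.2 rad and x of bar_ruby in the frame of tray_ruby between -0.014 and 0.014 m and y of bar_ruby in the frame of tray_ruby between -0.015 and 0.015 m and z of bar_ruby in the frame of tray_ruby between 0 and 0.006 m and angle between the x axis of bar_ruby and the x axis of tray_ruby, either way round below 0.2 rad and x of bar_green in the frame of tray_green between -0.014 and 0.014 m and y of bar_green in the frame of tray_green between -0.015 and 0.015 m and z of bar_green in the frame of tray_green between 0 and 0.006 m and angle between the x axis of bar_green and the x axis of tray_green, either way round below 0.2 rad); the robot touches nothing.
It fails at once if a bar falls or is thrown: it moves faster than 0.6 m/s (a drop of about 18 mm) while the fingers do not touch it ((linear speed of bar_dark above 0.6 m/s and contact force between the fingers and bar_dark below 0.05 N) or (linear speed of bar_milk above 0.6 m/s and contact force between the fingers and bar_milk below 0.05 N) or (linear speed of bar_white above 0.6 m/s and contact force between the fingers and bar_white below 0.05 N) or (linear speed of bar_ruby above 0.6 m/s and contact force between the fingers and bar_ruby below 0.05 N) or (linear speed of bar_green above 0.6 m/s and contact force between the fingers and bar_green below 0.05 N)).
It also fails if it takes over 96 s, if anything falls off the work surface, if the arm or the gripper's body presses on something with over 40 N, if the wrist force passes 120 N, or if a joint passes its speed limit or range.

## Working session

There is one attempt and no reset: what is moved stays moved. The work goes in short steps, Python scripts to look and compute and a tool call to move; the robot and the scene stay as the last step left them, time stands still between calls to the robot, and variables do not carry over. Pictures are saved under pics/ and viewed, at most 14 in all, crops included, and the job is handed in when it is done.

Besides the shell and the picture viewer there is one more tool, called after "Request:" as a command line: name --pt "numbers of a row" for each row, then --argument value for the rest. servo_tool: Moves the arm, as the interface text tells. Its arguments: {"type":"object","properties":{"slide":{"type":"array"},"spin":{"type":"array"},"grip":{"type":"array"}},"required":["slide","spin","grip"]}

```bash
mkdir -p pics; python3 - <<'E'
from station import *
import cv2,numpy as np
s=sense();print({k:np.round(v,3).tolist() for k,v in s.items()},finger_overhang if not callable(finger_overhang) else finger_overhang())
for n in("scene","top"):
    c=capture(n);cv2.imwrite(f"pics/{n}0.png",c["pixels"]);print(n,c["fx"],c["cx"],c["cy"],np.round(c["R"],3).tolist(),np.round(c["t"],3))
    for k in("bar","tray"):
        for m in("dark","milk","white","ruby","green"):
            t=k+"_"+m
            for f in(spot_in,tip_of):
                r=f(t,n);print(t,f.__name__,[(np.round(q["point"],3).tolist(),round(q["conf"],2)) for q in r[:3]])
print(sense()["time_s"])
E
```

```text
{'time_s': 0.0, 'joints': [81.913, 22.091, 0.38, -0.029, -68.411, -14.818], 'joint_velocities': [0.033, -0.06, -0.054, -0.033, -0.013, -0.062], 'effort': [0.0, -39.066, 18.741, 4.22, 0.011, -0.0], 'tcp_pos': [0.243, 0.575, 0.215], 'ee_rot': [[0.921, -0.389, -0.001], [-0.389, -0.921, -0.002], [0.0, 0.002, -1.0]], 'wrist_force': [0.423, 0.156, 0.323], 'moment': [-0.029, 0.041, 0.009], 'gripper_force': 0.0, 'gripper_width': 0.997} 0.025
scene 437.72930349338276 273.0629138531861 209.42378461408634 [[0.295, 0.955, -0.005], [0.68, -0.214, -0.702], [-0.672, 0.203, -0.712]] [-0.093 -0.263  1.522]
bar_dark call [([0.475, 0.095, 0.018], 0.55)]
bar_dark call []
bar_milk call [([0.234, -0.432, 0.013], 0.87), ([0.506, -0.135, 0.019], 0.55), ([0.613, 0.343, 0.004], 0.29)]
bar_milk call [([0.225, -0.433, -0.004], 0.87)]
bar_white call [([0.481, -0.178, 0.039], 0.74), ([0.504, -0.136, 0.021], 0.41)]
bar_white call [([0.455, -0.146, 0.02], 0.54), ([0.432, 0.097, 0.022], 0.48), ([0.457, -0.146, 0.001], 0.29)]
bar_ruby call [([0.444, 0.096, 0.042], 0.89)]
bar_ruby call [([0.433, 0.097, 0.02], 0.83)]
b
[... 1373 characters left out ...]
uby call [([0.43, 0.094, 0.022], 0.77)]
bar_green call [([0.458, -0.143, 0.065], 0.8)]
bar_green call [([0.462, -0.143, 0.046], 0.93)]
tray_dark call [([0.61, 0.339, 0.004], 0.94), ([0.424, -0.145, 0.023], 0.61)]
tray_dark call [([0.593, 0.336, 0.002], 0.89)]
tray_milk call [([0.657, 0.163, 0.002], 0.82)]
tray_milk call [([0.636, 0.16, 0.002], 0.65), ([0.429, 0.095, 0.021], 0.26)]
tray_white call [([0.649, 0.008, 0.006], 0.8)]
tray_white call [([0.632, 0.005, 0.004], 0.63)]
tray_ruby call [([0.672, -0.158, 0.001], 0.8)]
tray_ruby call [([0.65, -0.156, -0.0], 0.9)]
tray_green call [([0.608, -0.326, 0.004], 0.88), ([0.43, 0.09, 0.043], 0.71)]
tray_green call [([0.593, -0.326, -0.0], 0.83)]
2.1
```

View images.

View pics/top0.png

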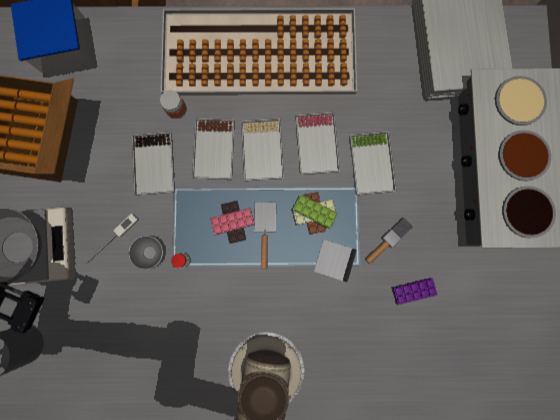

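View pics/scene0.png

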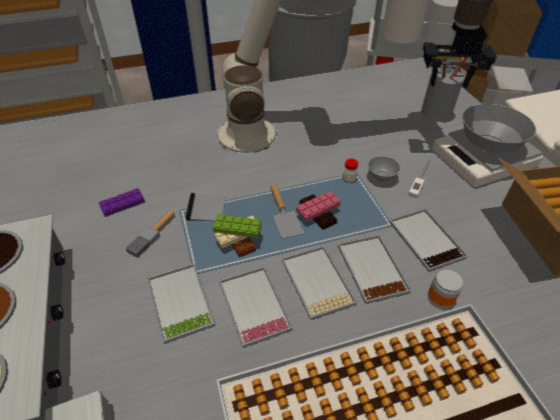

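Top view: ruby (233,221) lies on dark (233,208–236). Green (316,211) lies on white (300–330,215) over milk (312,198)/(318,226). The trays with their drops are, left to right, dark (153,163), milk (214,148), white (262,149), ruby (317,143) and green (372,162). Possible confusions: the purple bar (414,290) for milk, and the dark and milk drops/bars for each other. Tools lie nearby: a spatula at (265,215), a scraper at (335,260) and a jar at (179,260).

```bash
cat > h.py <<'E'
from station import *
import cv2,numpy as np
def cloud(c):
    v,u=np.mgrid[:420,:560];d=c["depth"]
    p=np.stack([(u-c["cx"])/c["fx"]*d,(v-c["cy"])/c["fy"]*d,d],-1)
    return (p-c["t"])@np.asarray(c["R"])      # R^T (p-t)
def rect(P):
    (x,y),(w,h),a=cv2.minAreaRect((P[:,:2]*1000).astype(np.float32))
    if w<h:w,h,a=h,w,a+90
    return np.round([x,y,w,h,(a+90)%180-90],1)
def pca(P):
    m=P[:,:2].mean(0);w,V=np.linalg.eigh(np.cov((P[:,:2]-m).T));return np.round(m*1000,1),round(np.degrees(np.arctan(V[1,1]/V[0,1])),1)
E
python3 - <<'E'
from h import *
tr={"dark":(.6,.34),"milk":(.645,.16),"white":(.645,.008),"ruby":(.66,-.155),"green":(.602,-.325)}
piles={"A":(.43,.095),"B":(.46,-.143)}
for n in("top","scene"):
    c=capture(n);X=cloud(c);g=cv2.cvtColor(c["pixels"],cv2.COLOR_BGR2GRAY);hsv=cv2.cvtColor(c["pixels"],cv2.COLOR_BGR2HSV)
    ok=c["depth"]>0
    for k,(x,y) in tr.items():
        roi=ok&(abs(X[...,0]-x)<.13)&(abs(X[...,1]-y)<.085)&(X[...,2]<.03)
        t,_=cv2.threshold(g[roi].reshape(-1,1),0,255,cv2.THRESH_OTSU)
        m=(roi&(g>t)).astype(np.uint8)
        l=cv2.connectedComponentsWithStats(cv2.morphologyEx(m,cv2.MORPH_CLOSE,np.ones((3,3))));i=1+l[2][1:,4].argmax();M=l[1]==i
        print(n,k,t,rect(X[M]),pca(X[M]),"z",np.round(np.median(X[M][:,2]),4))
    for k,(x,y) in piles.items():
        near=ok&(np.hypot(X[...,0]-x,X[...,1]-y)<.085)
        for lo,hi in((.015,.032),(.036,.054),(.058,.08)):
            M=near&(X[...,2]>lo)&(X[...,2]<hi)
            if M.sum()>30:print(n,k,lo,M.sum(),rect(X[M]),pca(X[M]),"z",np.round(np.percentile(X[M][:,2],[10,50,90]),4),"hsv",np.median(hsv[M],0))
    if n=="top":
        cv2.imwrite("pics/pile.png",cv2.resize(c["pixels"][170:285,160:380],None,fx=3.6,fy=3.6,interpolation=cv2.INTER_CUBIC))
    # obstacle heights by spatula etc
    for nm,(u,v) in {"spat":(265,215),"handle":(264,250),"table":(200,300),"scraper":(335,260),"mat":(190,200),"jar":(179,260),"cup":(172,103)}.items():
        if n=="top":print(nm,np.round(X[v,u],3))
E
```

```text
top dark 123.0 [520.4 171.3 528.6 173.4  66.3] (array([590.8, 337.1]), np.float64(32.3)) z 0.0039
top milk 129.0 [526.8 116.9 466.2 153.4  20.3] (array([637. , 158.1]), np.float64(19.0)) z 0.0038
top white 136.0 [535.9   4.9 405.4 110.6   2.8] (array([646.2,   9.9]), np.float64(4.3)) z 0.0041
top ruby 133.0 [ 536.5 -141.4  431.6  143.4   -9.2] (array([ 654.6, -158.3]), np.float64(-1.7)) z 0.0036
top green 132.0 [ 520.8 -194.5  456.8  172.9  -61.2] (array([ 590.4, -323.1]), np.float64(-25.8)) z 0.0036
top A 0.015 385 [429.5  83.9 125.9 102.9  -4.3] (array([427.9,  95. ]), np.float64(13.0)) z [0.0171 0.0214 0.0253] hsv [ 5. 65. 56.]
top A 0.036 694 [430.4  96.3 119.7  50.5 -75.9] (array([429.9,  95.7]), np.float64(-75.4)) z [0.0391 0.0436 0.0468] hsv [176. 122. 165.]
top B 0.015 268 [ 452.9 -124.8  120.    85.     9.5] (array([ 448.1, -143.9]), np.float64(4.0)) z [0.0176 0.0213 0.0254] hsv [ 10.  134.  100.5]
top B 0.036 252 [ 440.9 -146.6  120.1   79.5  -75.7] (array([ 452.2, -136.7]), np.float64(-64.3)) z [0.0381 0.0434 0.048 ] hsv [ 30.  58. 163.]
top B 0.058 723 [ 455.5 -142.6  119
[... 825 characters left out ...]
342 [435.4  96.2 117.3 116.3 -33.6] (array([451.8,  94.3]), np.float64(20.2)) z [0.017  0.0207 0.029 ] hsv [ 12.  145.   40.5]
scene A 0.036 532 [435.5  96.8 118.2  52.8 -75.3] (array([437. ,  94.5]), np.float64(-76.5)) z [0.0376 0.0414 0.044 ] hsv [176. 135. 155.]
scene B 0.015 285 [ 490.9 -146.8  126.    64.6   82.9] (array([ 495.4, -144. ]), np.float64(79.5)) z [0.017  0.0208 0.0285] hsv [ 12. 191.  89.]
scene B 0.036 313 [ 476.  -138.7  120.    79.3  -76.3] (array([ 477.6, -162.1]), np.float64(84.7)) z [0.0383 0.0432 0.0515] hsv [ 21.  91. 129.]
scene B 0.058 646 [ 459.5 -142.8  119.4   51.8   62.5] (array([ 462.2, -143. ]), np.float64(63.4)) z [0.0595 0.0635 0.0661] hsv [ 39. 182. 125.]
```

View pics/pile.png

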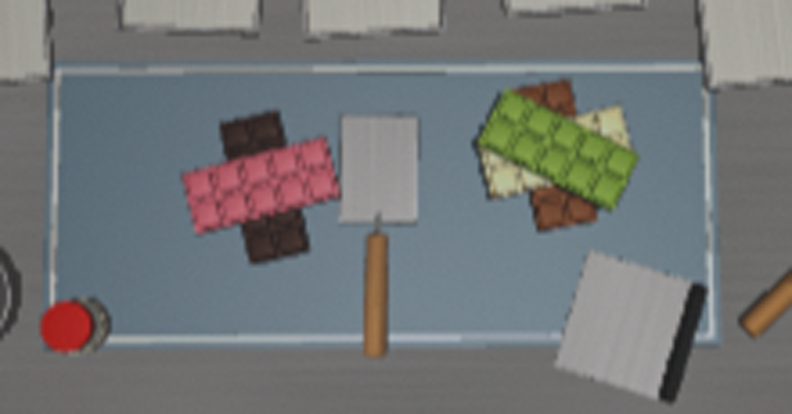

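```bash
cat >> h.py <<'E'
def plan(*wps,start=None):
    """waypoints (x,y,z mm, yaw deg) -> per-call shifts (mm, tool axes at call start) and spins; long legs are split"""
    if start is None:
        s=sense();p=np.array(s["tcp_pos"])*1000;R=np.array(s["ee_rot"]);y=np.degrees(np.arctan2(R[1,0],R[0,0]))
    else: p=np.array(start[:3],float);y=start[3]
    print("from",np.round(p,1),round(y,1))
    for w in wps:
        q=np.array(w[:3],float);dy=(w[3]-y+180)%360-180 if len(w)<5 else w[4]
        n=max(1,int(np.ceil(max(np.linalg.norm(q-p)/200,abs(dy)/35))));d=(q-p)/n
        for i in range(n):
            c,s_=np.cos(np.radians(y)),np.sin(np.radians(y))
            print("  slide",np.round([(d[0]*c+d[1]*s_)/1e3,(d[0]*s_-d[1]*c)/1e3,-d[2]/1e3],4).tolist(),"spin",round(-dy/n,1));y+=dy/n
        p=q
E
python3 - <<'E'
from h import *
tr={"dark":(.6,.34),"milk":(.645,.16),"white":(.645,.008),"ruby":(.66,-.155),"green":(.602,-.325)}
for n in("top","scene"):
    c=capture(n);X=cloud(c);g=cv2.cvtColor(c["pixels"],cv2.COLOR_BGR2GRAY);ok=c["depth"]>0
    for k,(x,y) in tr.items():
        roi=ok&(abs(X[...,0]-x)<.11)&(abs(X[...,1]-y)<.08)&(X[...,2]<.03)
        t,_=cv2.threshold(g[roi].reshape(-1,1),0,255,cv2.THRESH_OTSU)
        m=(roi&(g>t)).astype(np.uint8)
        l=cv2.connectedComponentsWithStats(cv2.morphologyEx(m,cv2.MORPH_OPEN,np.ones((3,3))));i=1+l[2][1:,4].argmax();M=(l[1]==i)&roi
        print(n,k,t,rect(X[M]),pca(X[M]),np.round(np.percentile(X[M][:,2],[5,50,95]),4))
plan((457,-143,180,-117))
E
```

```text
top dark 121.0 [594.  337.9 144.3 114.9   5. ] (array([593.8, 339.6]), np.float64(5.3)) [0.0001 0.0039 0.0079]
top milk 128.0 [638.5 158.3 143.7 113.4  -1.9] (array([638.1, 159.3]), np.float64(-3.7)) [-0.0001  0.0039  0.0078]
top white 136.0 [640.3   9.8 151.7 110.9   2.5] (array([637.3,   9.7]), np.float64(4.2)) [0.     0.0037 0.008 ]
top ruby 133.0 [ 654.4 -157.2  144.   112.8    3.8] (array([ 653.7, -158.4]), np.float64(3.7)) [-0.0001  0.0036  0.0075]
top green 131.0 [ 592.1 -323.9  143.7  114.1    5.1] (array([ 591.7, -325.3]), np.float64(5.2)) [-0.0002  0.0037  0.0076]
scene dark 103.0 [594.8 339.3 146.1 121.6   5.1] (array([597.2, 340.2]), np.float64(-0.2)) [-0.0013  0.0016  0.0054]
scene milk 112.0 [641.  158.  152.1 117.3  -2.4] (array([642.2, 158.6]), np.float64(-4.3)) [-0.0012  0.0016  0.0049]
scene white 139.0 [650.7   9.2 179.  112.8   3. ] (array([649.3,   9.6]), np.float64(2.4)) [-0.0009  0.002   0.0108]
scene ruby 140.0 [ 656.7 -159.1  147.5  112.1    4.2] (array([ 658.3, -159. ]), np.float64(4.6)) [-0.0008  0.0018  0.0045]
scene green 139.0 [ 592.8 -324.5  145.2  110.9    4.9] (array([ 595.9, -325.1]), np.float64(6.3)) [-0.0008  0.002   0.0046]
from [243.2 575.7 216.2] -22.9
  slide [0.1192, 0.1447, 0.0091] spin 23.5
  slide [0.167, 0.0851, 0.0091] spin 23.5
  slide [0.1871, 0.0114, 0.0091] spin 23.5
  slide [0.1761, -0.0642, 0.0091] spin 23.5
```

Green on top at (457,−143) mm, heading 63°, top at 65 mm. The crop shows green at (558,150), clearly the top bar; the purple look-alike is outside it. Moving over it.

Request:
servo_tool --pt "0.024 0.029 0.002" --pt "0.048 0.058 0.004" --pt "0.072 0.087 0.006" --pt "0.096 0.116 0.008" --pt "0.119 0.145 0.009" --spin '[4.7, 9.4, 14.1, 18.8, 23.5]' --grip '[0, 0, 0, 0, 0]'

```text
time_s: 2.72
tcp_pos: [0.2966, 0.3939, 0.207]
ee_rot: [[0.687, -0.727, -0.0], [-0.727, -0.687, -0.0], [0.0, 0.0, -1.0]]
wrist_force: [-0.5, -1.0, 0.1]
gripper_width: 0.999
gripper_force: 0.0
```

Request:
servo_tool --pt "0.033 0.017 0.002" --pt "0.067 0.034 0.004" --pt "0.1 0.051 0.006" --pt "0.134 0.068 0.008" --pt "0.167 0.085 0.009" --spin '[4.7, 9.4, 14.1, 18.8, 23.5]' --grip '[0, 0, 0, 0, 0]'

```text
time_s: 3.13
tcp_pos: [0.35, 0.2144, 0.1984]
ee_rot: [[0.34, -0.94, 0.0], [-0.94, -0.34, 0.0], [-0.0, -0.001, -1.0]]
wrist_force: [0.9, 0.1, 0.6]
gripper_width: 1.002
gripper_force: 0.0
```

Request:
servo_tool --pt "0.037 0.002 0.002" --pt "0.075 0.004 0.004" --pt "0.112 0.007 0.006" --pt "0.15 0.009 0.008" --pt "0.187 0.011 0.009" --spin '[4.7, 9.4, 14.1, 18.8, 23.5]' --grip '[0, 0, 0, 0, 0]'

```text
time_s: 3.55
tcp_pos: [0.404, 0.035, 0.1896]
ee_rot: [[-0.063, -0.998, 0.001], [-0.998, 0.063, 0.001], [-0.001, -0.001, -1.0]]
wrist_force: [0.9, 0.4, 0.4]
gripper_width: 1.002
gripper_force: 0.0
```

Request:
servo_tool --pt "0.05 -0.02 0.002" --pt "0.09 -0.033 0.004" --pt "0.13 -0.05 0.006" --pt "0.165 -0.06 0.008" --pt "0.176 -0.064 0.009" --spin '[4.7, 9.4, 14.1, 18.8, 23.5]' --grip '[0.1, 0.1, 0.1, 0.1, 0.1]'

```text
time_s: 3.97
tcp_pos: [0.4581, -0.1462, 0.1802]
ee_rot: [[-0.459, -0.889, 0.0], [-0.889, 0.459, -0.001], [0.0, -0.001, -1.0]]
wrist_force: [-0.2, 0.8, -0.3]
gripper_width: 0.9
gripper_force: 0.0
```

```bash
cat >> h.py <<'E'
def wcloud():
    s=sense();c=capture("wrist");v,u=np.mgrid[:420,:560];a=(u-c["cx"])/c["fx"];b=(v-c["cy"])/c["fy"];r=np.hypot(a,b)+1e-9
    k=np.tan(np.minimum(r,1.3))/r;d=c["depth"];p=np.stack([a*k*d,b*k*d,d,np.ones_like(d)],-1)@np.array(c["hand_eye"]).T
    return c,p[...,:3]@np.array(s["ee_rot"]).T+np.array(s["tcp_pos"])
def layers(X,ok,cx,cy,rad=.085):
    near=ok&(np.hypot(X[...,0]-cx,X[...,1]-cy)<rad)
    for lo,hi in((.012,.033),(.035,.054),(.057,.08)):
        M=near&(X[...,2]>lo)&(X[...,2]<hi)
        if M.sum()>60:print("layer",lo,M.sum(),rect(X[M]),pca(X[M]),"z",np.round(np.percentile(X[M][:,2],[10,50,90]),4))
E
python3 - <<'E'
from h import *
c,X=wcloud();cv2.imwrite("pics/w1.png",c["pixels"])
layers(X,c["depth"]>0,.457,-.143)
plan((457,-143,72,-117))
E
```

```text
layer 0.012 1897 [ 455.6 -151.8  128.   106.1  -10.1] (array([ 452.5, -142.9]), np.float64(3.7)) z [0.0165 0.0211 0.0226]
layer 0.035 1959 [ 441.  -146.2  120.1   82.4  -76.1] (array([ 457.1, -146. ]), np.float64(-63.8)) z [0.0384 0.043  0.0444]
layer 0.057 6747 [ 457.3 -142.1  120.3   50.3   62.7] (array([ 455.3, -145.7]), np.float64(62.7)) z [0.0606 0.0651 0.0664]
from [ 458.5 -147.3  179.7] -117.6
  slide [-0.0031, 0.0034, 0.1077] spin -0.6
```

View pics/w1.png

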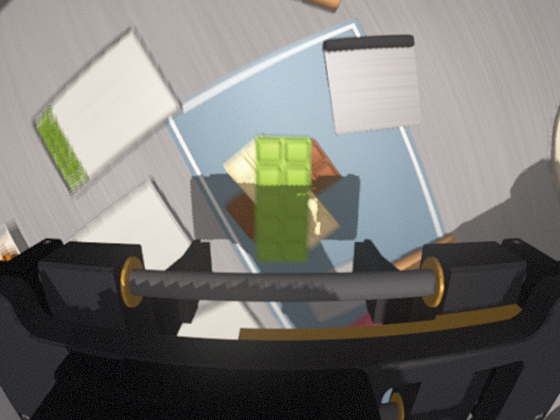

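The wrist view shows green (283,200) on top of white, and milk below it. The wrist depth agrees: green centre (457,−142), 62.7°, top 65 mm.

Request:
servo_tool --pt "-0.003 0.004 0.03" --pt "-0.004 0.004 0.06" --pt "-0.004 0.004 0.085" --pt "-0.004 0.004 0.1" --pt "-0.004 0.004 0.1065" --spin '[-0.6, -0.6, -0.4, -0.4, -0.4]' --grip '[0.1, 0.1, 0.1, 0.1, 0.1]'

```text
time_s: 4.43
tcp_pos: [0.454, -0.1372, 0.0716]
ee_rot: [[-0.447, -0.895, -0.004], [-0.895, 0.447, 0.0], [0.002, 0.004, -1.0]]
wrist_force: [0.2, -0.2, 1.4]
gripper_width: 0.894
gripper_force: 0.0
```

Request:
servo_tool --pt "0 0 0" --pt "0 0 0" --pt "0 0 0" --pt "0 0 0" --pt "0 0 0" --spin '[0, 0, 0, 0, 0]' --grip '[0.2, 0.3, 0.6, 0.6, 0.6]'

```text
time_s: 4.85
tcp_pos: [0.4563, -0.1372, 0.0748]
ee_rot: [[-0.446, -0.895, 0.002], [-0.895, 0.446, 0.0], [-0.001, -0.002, -1.0]]
wrist_force: [0.4, -0.2, -1.0]
gripper_width: 0.605
gripper_force: 0.0
```

Request:
servo_tool --pt "0 0 0" --pt "0 0 0" --pt "0 0 0" --pt "0 0 0" --pt "0 0 0" --spin '[0, 0, 0, 0, 0]' --grip '[0.7, 0.8, 0.9, 1, 1]'

```text
time_s: 5.27
tcp_pos: [0.4556, -0.1372, 0.0738]
ee_rot: [[-0.446, -0.895, 0.0], [-0.895, 0.446, -0.0], [-0.0, -0.0, -1.0]]
wrist_force: [0.1, 0.2, -1.1]
gripper_width: 0.228
gripper_force: 0.0
```

Request:
servo_tool --pt "0 0 -0.003" --pt "0 0 -0.01" --pt "0 0 -0.025" --pt "0 0 -0.045" --pt "0 0 -0.065" --spin '[0, 0, 0, 0, 0]' --grip '[1, 1, 1, 1, 1]'

```text
time_s: 5.68
tcp_pos: [0.4553, -0.1373, 0.1398]
ee_rot: [[-0.446, -0.895, -0.001], [-0.895, 0.446, -0.0], [0.0, 0.001, -1.0]]
wrist_force: [1.4, 0.1, 0.5]
gripper_width: 0.009
gripper_force: 0.0
```

```bash
python3 - <<'E'
from h import *
s=sense();print(s["tcp_pos"],s["gripper_width"],s["gripper_force"],s["joints"])
plan((592.5,-324.3,140,-175),(592.5,-324.3,32,-175))
E
```

```text
[ 0.45533247 -0.13731206  0.13978443] 0.00858770942537171 0.0 [ 2.85750963e+00  1.19154756e+01 -2.62772692e+01  9.47835216e-03
 -5.18506471e+01 -2.93654439e+01]
from [ 455.3 -137.3  139.8] -116.5
  slide [0.0531, -0.1031, -0.0001] spin 29.2
  slide [-0.0041, -0.1159, -0.0001] spin 29.2
  slide [-0.0, 0.0, 0.108] spin -0.0
```

```bash
python3 - <<'E'
from h import *
c,X=wcloud();t=capture("top")["pixels"]
a=c["pixels"];b=cv2.resize(t[130:290,200:400],(525,420))
cv2.imwrite("pics/w2.png",cv2.resize(np.hstack([a,b]),None,fx=.73,fy=.73))
layers(X,c["depth"]>0,.457,-.143); print(c["fx"],c["cx"],c["cy"],np.round(c["hand_eye"],3).tolist())
E
```

```text
layer 0.012 2364 [ 454.1 -154.6  127.3  103.1  -14.1] (array([ 450. , -143.8]), np.float64(2.8)) z [0.0166 0.0212 0.0226]
layer 0.035 2335 [ 441.4 -146.1  121.1   82.4  -76.1] (array([ 457.1, -149.9]), np.float64(-61.5)) z [0.0385 0.0431 0.0445]
layer 0.057 7005 [ 455.5 -145.4  112.9   50.4   62.6] (array([ 448.8, -158. ]), np.float64(62.0)) z [0.0605 0.0651 0.0664]
325.19226210127806 281.78073637656814 208.89823275263058 [[0.001, -0.963, -0.268, 0.073], [1.0, 0.001, -0.001, 0.001], [0.001, -0.268, 0.963, -0.168], [0.0, 0.0, 0.0, 1.0]]
```

View pics/w2.png

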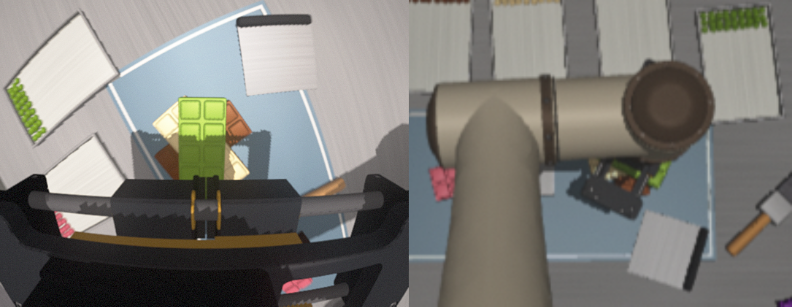

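```bash
python3 - <<'E'
from h import *
s=sense();c,X=wcloud();T=(X-np.array(s["tcp_pos"]))@np.array(s["ee_rot"])
for v in range(240,345,8):print(v,[np.round(T[v,u]*1000).astype(int).tolist() for u in (262,275,290,302)], c["pixels"][v,275])
r=np.array(s["wrist_force"]);print(r,s["effort"])
E
```

```text
240 [[-22, -15, 78], [-21, -5, 77], [-21, 8, 77], [-21, 17, 76]] [ 42 113  95]
248 [[38, -5, -83], [9, -3, -15], [10, 5, -15], [38, 7, -83]] [35 38 44]
256 [[37, -4, -88], [10, -2, -25], [9, 5, -24], [38, 6, -89]] [32 40 45]
264 [[37, -4, -92], [9, -2, -32], [10, 5, -34], [37, 6, -93]] [24 35 37]
272 [[37, -4, -96], [9, -2, -41], [9, 5, -41], [37, 6, -97]] [37 30 40]
280 [[35, -4, -98], [32, -1, -91], [32, 3, -91], [35, 6, -97]] [90 89 91]
288 [[33, -4, -97], [31, -1, -94], [31, 3, -94], [33, 6, -97]] [63 66 70]
296 [[31, -4, -98], [28, -1, -93], [28, 3, -94], [31, 6, -99]] [60 61 64]
304 [[29, -4, -98], [2, -2, -56], [2, 4, -56], [29, 6, -99]] [32 32 37]
312 [[26, -4, -99], [-2, -2, -55], [-3, 4, -55], [27, 6, -100]] [30 34 36]
320 [[24, -4, -99], [-6, -2, -56], [-6, 4, -55], [25, 6, -100]] [33 27 33]
328 [[22, -4, -100], [-156, -7, 141], [-156, 10, 141], [23, 6, -102]] [125 127 120]
336 [[24, -4, -106], [24, -1, -106], [24, 3, -106], [24, 6, -106]] [ 25  74 100]
344 [[25, -3, -110], [25, 0, -110], [26, 3, -111], [26, 6, -111]] [19 24 27]
[ 0.66391522 -0.26015728  0.31336432] [-8.66914610e-02 -2.70086414e+01  1.56043214e+01  3.52852218e+00
 -2.57853940e-01 -5.40122375e-03]
```

```bash
python3 - <<'E'
import cv2
a=cv2.imread("pics/w2.png")
E
python3 - <<'E'
from h import *
import os
c=capture("scene");X=cloud(c)
# gripper points near the tcp in the scene camera
s=sense();T=(X-np.array(s["tcp_pos"]))@np.array(s["ee_rot"])
M=(c["depth"]>0)&(abs(T[...,0])<.12)&(abs(T[...,1])<.12)&(T[...,2]<.06)&(T[...,2]>-.2)
print(M.sum(),"tool z max",np.percentile(T[M][:,2],[50,90,99,99.9]))
i=np.argsort(T[M][:,2])[-8:];print(np.round(T[M][i]*1000))
v,u=np.argwhere(M).mean(0).astype(int);print(u,v)
cv2.imwrite("pics/s3.png",cv2.resize(c["pixels"][max(0,v-70):v+110,max(0,u-120):u+120],None,fx=3,fy=3))
E
```

```text
2316 tool z max [-0.12017666 -0.0918431  -0.07873122 -0.07645476]
[[-38.  83. -77.]
 [-34.  79. -77.]
 [ 34. -87. -77.]
 [-28. -86. -76.]
 [-18.  80. -76.]
 [  9. -86. -76.]
 [-36.  79. -76.]
 [ 16. -86. -76.]]
232 170
```

View pics/s3.png

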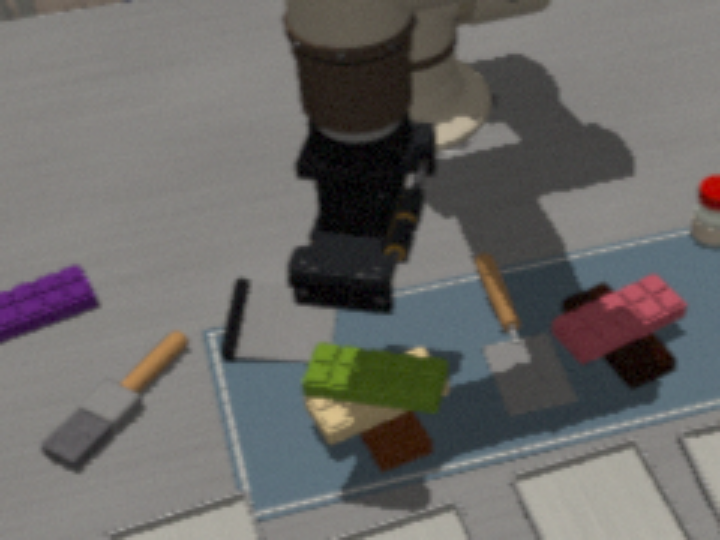

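The wrist depth, backed by the scene camera, puts the fingertips at about tool z −10 mm, not +25. The hand ends about 35 mm short of the stated TCP, so it closed above the bar and touched nothing. I'll open the gripper and measure the tip precisely.

Request:
servo_tool --pt "0.001 -0.001 0" --pt "0.002 -0.002 0" --pt "0.003 -0.003 0" --pt "0.0035 -0.004 0" --pt "0.0035 -0.004 0" --spin '[0.8, 0.8, 0.8, 0.8, 0.8]' --grip '[0.1, 0.1, 0.1, 0.1, 0.1]'

```text
time_s: 6.3
tcp_pos: [0.4576, -0.1424, 0.1383]
ee_rot: [[-0.459, -0.888, -0.001], [-0.888, 0.459, -0.0], [0.001, 0.001, -1.0]]
wrist_force: [-0.4, 0.3, -0.6]
gripper_width: 0.301
gripper_force: 0.0
```

Request:
servo_tool --pt "0 0 0" --pt "0 0 0" --pt "0 0 0" --pt "0 0 0" --pt "0 0 0" --spin '[0, 0, 0, 0, 0]' --grip '[0.1, 0.1, 0.1, 0.1, 0.1]'

```text
time_s: 6.72
tcp_pos: [0.4576, -0.1421, 0.1388]
ee_rot: [[-0.459, -0.889, 0.0], [-0.889, 0.459, -0.0], [-0.0, -0.0, -1.0]]
wrist_force: [-0.9, -0.2, 0.7]
gripper_width: 0.679
gripper_force: 0.0
```

```bash
python3 - <<'E'
from h import *
s=sense();c,X=wcloud();T=(X-np.array(s["tcp_pos"]))@np.array(s["ee_rot"])*1000
print(s["tcp_pos"],s["gripper_width"])
M=(c["depth"]>0)&(T[...,2]<25)&(T[...,2]>-75)&(abs(T[...,0])<25)&(abs(T[...,1])<75)
for sg in(1,-1):
    K=M&(T[...,1]*sg>5);P=T[K];f=P[P[:,2]>-35]
    print(sg,K.sum(),"zmax",np.percentile(P[:,2],[90,99,100]),"x",np.percentile(f[:,0],[2,50,98]),"y",np.percentile(f[:,1],[2,50,98]))
layers(X,c["depth"]>0,.457,-.143)
E
```

```text
[ 0.45760201 -0.14214287  0.13877767] 0.6786267360011545
1 1757 zmax [-13.60888136  -6.76422126  -5.18284101] x [-4.36469666  9.38184331 11.40016721] y [30.24923479 32.82847676 39.32510784]
-1 1859 zmax [-14.77464591  -6.68515322  -5.69195547] x [-3.9394386   9.37523335 11.32673038] y [-37.38006875 -30.97753791 -28.33284227]
layer 0.012 2359 [ 455.4 -152.2  127.9  106.7  -10.1] (array([ 451.9, -143.1]), np.float64(3.3)) z [0.0165 0.0212 0.0225]
layer 0.035 2548 [ 441.5 -146.1  120.4   81.9  -76.3] (array([ 456.6, -147.6]), np.float64(-64.5)) z [0.0385 0.0431 0.0445]
layer 0.057 8503 [ 455.3 -145.6  111.9   50.4   62.8] (array([ 453.2, -149.3]), np.float64(62.7)) z [0.0606 0.0652 0.0664]
```

Fingertips measured at tool z ≈ −5.5 mm. To put the tips at 48.5 mm, the TCP must be at 43 mm.

Request:
servo_tool --pt "0 0 0.01" --pt "0 0 0.02" --pt "0 0 0.03" --pt "0 0 0.04" --pt "0 0 0.055" --spin '[0, 0, 0, 0, 0]' --grip '[0.1, 0.1, 0.1, 0.1, 0.1]'

```text
time_s: 7.18
tcp_pos: [0.4585, -0.1422, 0.0841]
ee_rot: [[-0.458, -0.889, 0.002], [-0.889, 0.458, -0.0], [-0.001, -0.002, -1.0]]
wrist_force: [0.3, -0.3, 0.6]
gripper_width: 0.896
gripper_force: 0.0
```

Request:
servo_tool --pt "0 0 0.015" --pt "0 0 0.028" --pt "0 0 0.036" --pt "0 0 0.04" --pt "0 0 0.04" --spin '[0, 0, 0, 0, 0]' --grip '[0.1, 0.1, 0.1, 0.1, 0.1]'

```text
time_s: 7.6
tcp_pos: [0.4572, -0.1422, 0.0431]
ee_rot: [[-0.459, -0.889, -0.002], [-0.889, 0.459, -0.0], [0.001, 0.001, -1.0]]
wrist_force: [0.1, -1.2, -0.6]
gripper_width: 0.899
gripper_force: 0.0
```

Request:
servo_tool --pt "0 0 0" --pt "0 0 0" --pt "0 0 0" --pt "0 0 0" --pt "0 0 0" --spin '[0, 0, 0, 0, 0]' --grip '[0.3, 0.5, 0.5, 0.5, 0.5]'

```text
time_s: 8.02
tcp_pos: [0.4579, -0.1422, 0.0442]
ee_rot: [[-0.459, -0.889, 0.001], [-0.889, 0.459, 0.0], [-0.0, -0.001, -1.0]]
wrist_force: [-0.2, -0.7, -1.0]
gripper_width: 0.605
gripper_force: 0.0
```

Request:
servo_tool --pt "0 0 0" --pt "0 0 0" --pt "0 0 0" --pt "0 0 0" --pt "0 0 0" --spin '[0, 0, 0, 0, 0]' --grip '[0.6, 0.8, 1, 1, 1]'

```text
time_s: 8.43
tcp_pos: [0.4579, -0.1422, 0.0441]
ee_rot: [[-0.459, -0.889, 0.001], [-0.889, 0.459, -0.0], [-0.0, -0.001, -1.0]]
wrist_force: [-0.6, 0.9, 5.1]
gripper_width: 0.572
gripper_force: 30.0
```

Request:
servo_tool --pt "0 0 -0.003" --pt "0 0 -0.01" --pt "0 0 -0.022" --pt "0 0 -0.036" --pt "0 0 -0.046" --spin '[0, 0, 0, 0, 0]' --grip '[1, 1, 1, 1, 1]'

```text
time_s: 8.85
tcp_pos: [0.4575, -0.1422, 0.0906]
ee_rot: [[-0.459, -0.889, 0.0], [-0.889, 0.459, -0.0], [0.0, -0.0, -1.0]]
wrist_force: [0.0, 0.6, -2.5]
gripper_width: 0.571
gripper_force: 30.0
```

```bash
python3 - <<'E'
from h import *
s=sense();print(s["gripper_width"],s["gripper_force"],s["wrist_force"])
plan((592.5,-324.3,88,-175),(592.5,-324.3,4,-175))
E
```

```text
0.5710948110373715 29.999674558639526 [ 1.87904255e-03  6.02953695e-01 -2.47055831e+00]
from [ 457.5 -142.2   90.6] -117.3
  slide [0.05, -0.1017, 0.0013] spin 28.8
  slide [-0.0053, -0.1132, 0.0013] spin 28.8
  slide [-0.0, 0.0, 0.084] spin -0.0
```

Request:
servo_tool --pt "0.007 -0.015 0.0" --pt "0.019 -0.038 0.0" --pt "0.03 -0.06 0.001" --pt "0.04 -0.082 0.001" --pt "0.05 -0.102 0.001" --spin '[5, 11, 17, 23, 28.8]' --grip '[1, 1, 1, 1, 1]'

```text
time_s: 9.27
tcp_pos: [0.5257, -0.2343, 0.0886]
ee_rot: [[-0.833, -0.553, -0.001], [-0.553, 0.833, 0.0], [0.0, 0.001, -1.0]]
wrist_force: [0.0, 0.4, -2.2]
gripper_width: 0.567
gripper_force: 30.0
```

Request:
servo_tool --pt "-0.001 -0.025 0.0" --pt "-0.002 -0.052 0.0" --pt "-0.004 -0.08 0.001" --pt "-0.005 -0.1 0.001" --pt "-0.005 -0.113 0.001" --spin '[6, 12, 18, 24, 28.8]' --grip '[1, 1, 1, 1, 1]'

```text
time_s: 9.68
tcp_pos: [0.5931, -0.3261, 0.0869]
ee_rot: [[-0.997, -0.083, -0.001], [-0.083, 0.997, 0.0], [0.001, 0.0, -1.0]]
wrist_force: [-0.4, 1.2, -0.4]
gripper_width: 0.569
gripper_force: 30.0
```

Request:
servo_tool --pt "0 0 0.01" --pt "0 0 0.025" --pt "0 0 0.042" --pt "0 0 0.057" --pt "0 0 0.066" --spin '[0, 0, 0, 0, 0]' --grip '[1, 1, 1, 1, 1]'

```text
time_s: 10.1
tcp_pos: [0.5902, -0.3231, 0.0189]
ee_rot: [[-0.996, -0.09, -0.005], [-0.09, 0.996, 0.002], [0.004, 0.003, -1.0]]
wrist_force: [-1.1, 0.4, -1.3]
gripper_width: 0.571
gripper_force: 30.0
```

```bash
python3 - <<'E'
from h import *
s=sense();print(s["gripper_width"],s["wrist_force"])
c,X=wcloud();cv2.imwrite("pics/w4.png",c["pixels"])
plan((592.5,-324.3,4,-175))
c=capture("top");X=cloud(c);layers(X,c["depth"]>0,.457,-.143)
E
```

```text
0.5707198653853688 [-1.1097151   0.39693961 -1.29485264]
from [ 589.6 -322.9   17.6] -174.9
  slide [-0.0028, -0.0017, 0.0136] spin 0.1
```

View pics/w4.png

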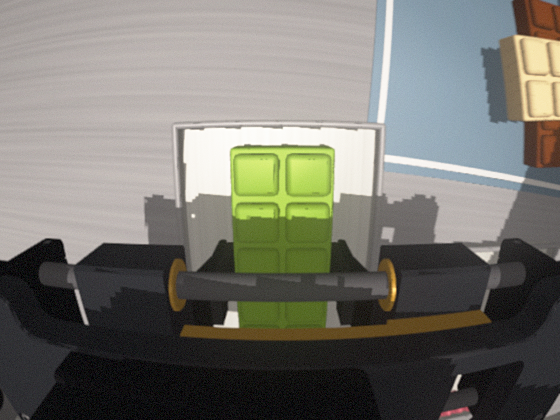

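The wrist view shows green (283,235) held centred inside the green tray, with tray edges at columns 178–382. Lowering it to the floor.

Request:
servo_tool --pt "0 0 0.004" --pt "0 0 0.008" --pt "0 0 0.011" --pt "0 0 0.013" --pt "0 0 0.0135" --spin '[0, 0, 0, 0, 0]' --grip '[1, 1, 1, 1, 1]'

```text
time_s: 10.62
tcp_pos: [0.5924, -0.3243, 0.0082]
ee_rot: [[-0.996, -0.089, -0.0], [-0.089, 0.996, 0.0], [0.0, 0.0, -1.0]]
wrist_force: [0.4, -0.1, -3.0]
gripper_width: 0.571
gripper_force: 30.0
```

```bash
python3 - <<'E'
from h import *
s=sense();print(np.round(s["tcp_pos"],4),s["wrist_force"])
c=capture("top");X=cloud(c);layers(X,c["depth"]>0,.457,-.143);layers(X,c["depth"]>0,.430,.096)
E
```

```text
[ 0.5924 -0.3243  0.0082] [ 0.35847257 -0.06736002 -2.96334024]
```

Request:
servo_tool --pt "0 0 0.001" --pt "0 0 0.002" --pt "0 0 0.003" --pt "0 0 0.004" --pt "0 0 0.0045" --spin '[0, 0, 0, 0, 0]' --grip '[1, 1, 1, 1, 1]'

```text
time_s: 11.08
tcp_pos: [0.5924, -0.3244, 0.0036]
ee_rot: [[-0.996, -0.089, -0.0], [-0.089, 0.996, 0.0], [0.0, 0.0, -1.0]]
wrist_force: [0.2, -0.5, -2.0]
gripper_width: 0.57
gripper_force: 30.0
```

Request:
servo_tool --pt "0 0 0.0005" --pt "0 0 0.0005" --pt "0 0 0.0005" --pt "0 0 0.0005" --pt "0 0 0.0005" --spin '[0, 0, 0, 0, 0]' --grip '[0.25, 0.25, 0.25, 0.25, 0.25]'

```text
time_s: 11.5
tcp_pos: [0.5926, -0.3245, 0.0036]
ee_rot: [[-0.996, -0.089, 0.0], [-0.089, 0.996, -0.0], [-0.0, -0.0, -1.0]]
wrist_force: [-0.6, -0.3, 0.3]
gripper_width: 0.74
gripper_force: 0.0
```

Request:
servo_tool --pt "0 0 -0.01" --pt "0 0 -0.03" --pt "0 0 -0.06" --pt "0 0 -0.09" --pt "0 0 -0.12" --spin '[0, 0, 0, 0, 0]' --grip '[0.25, 0.25, 0.25, 0.2, 0.2]'

```text
time_s: 11.92
tcp_pos: [0.5924, -0.3245, 0.1254]
ee_rot: [[-0.996, -0.089, 0.0], [-0.089, 0.996, -0.0], [-0.0, -0.0, -1.0]]
wrist_force: [1.2, -0.3, 0.3]
gripper_width: 0.788
gripper_force: 0.0
```

```bash
python3 - <<'E'
from h import *
c,X=wcloud();ok=c["depth"]>0
layers(X,ok,.5925,-.324,.09)
plan((457,-143,125,-76),start=(592.5,-324.3,124,-175))
E
```

```text
layer 0.012 8683 [ 588.1 -324.9  144.7  120.     5.1] (array([ 583.7, -324.4]), np.float64(5.6)) z [0.0131 0.0238 0.0254]
from [ 592.5 -324.3  124. ] -175
  slide [0.0397, 0.0641, -0.0003] spin -33.0
  slide [-0.0016, 0.0754, -0.0003] spin -33.0
  slide [-0.0424, 0.0624, -0.0003] spin -33.0
```

Green lies flat in its tray (top at 24–25 mm, 5.1°). Next: white.

Request:
servo_tool --pt "0.008 0.013 0" --pt "0.016 0.026 0" --pt "0.024 0.039 0" --pt "0.032 0.052 0" --pt "0.04 0.064 0" --spin '[-6.6, -13.2, -19.8, -26.4, -33]' --grip '[0.1, 0.1, 0.1, 0.1, 0.1]'

```text
time_s: 12.38
tcp_pos: [0.5466, -0.2637, 0.1241]
ee_rot: [[-0.783, -0.621, 0.001], [-0.621, 0.783, -0.0], [-0.001, -0.001, -1.0]]
wrist_force: [0.1, 0.5, 0.0]
gripper_width: 0.9
gripper_force: 0.0
```

Request:
servo_tool --pt "0 0.015 0" --pt "-0.001 0.03 0" --pt "-0.001 0.045 0" --pt "-0.001 0.06 0" --pt "-0.002 0.075 0" --spin '[-6.6, -13.2, -19.8, -26.4, -33]' --grip '[0.1, 0.1, 0.1, 0.1, 0.1]'

```text
time_s: 12.8
tcp_pos: [0.5019, -0.2035, 0.124]
ee_rot: [[-0.319, -0.948, 0.001], [-0.948, 0.319, -0.0], [-0.0, -0.001, -1.0]]
wrist_force: [1.1, 0.1, 0.5]
gripper_width: 0.9
gripper_force: 0.0
```

Request:
servo_tool --pt "-0.01 0.015 0" --pt "-0.02 0.03 0" --pt "-0.03 0.045 0" --pt "-0.042 0.06 0" --pt "-0.042 0.062 0" --spin '[-6.6, -13.2, -19.8, -26.4, -33]' --grip '[0.1, 0.1, 0.1, 0.1, 0.1]'

```text
time_s: 13.22
tcp_pos: [0.4555, -0.1426, 0.124]
ee_rot: [[0.251, -0.968, 0.0], [-0.968, -0.251, 0.001], [-0.001, -0.0, -1.0]]
wrist_force: [0.2, 0.3, 0.3]
gripper_width: 0.902
gripper_force: 0.0
```

Request:
servo_tool --pt "0 0 0" --pt "0 0 0" --pt "0 0 0" --pt "0 0 0" --pt "0 0 0" --spin '[0, 0, 0, 0, 0]' --grip '[0.1, 0.1, 0.1, 0.1, 0.1]'

```text
time_s: 13.63
tcp_pos: [0.4575, -0.1445, 0.1232]
ee_rot: [[0.242, -0.97, 0.0], [-0.97, -0.242, -0.0], [0.0, -0.0, -1.0]]
wrist_force: [-0.6, -0.4, -0.6]
gripper_width: 0.9
gripper_force: 0.0
```

```bash
python3 - <<'E'
from h import *
c,X=wcloud();ok=c["depth"]>0;layers(X,ok,.457,-.143)
hsv=cv2.cvtColor(c["pixels"],cv2.COLOR_BGR2HSV)
M=ok&(np.hypot(X[...,0]-.457,X[...,1]+.143)<.085)&(X[...,2]>.042)&(X[...,2]<.05);print(rect(X[M]))
plan((457,-143,21,-76))
E
```

```text
layer 0.012 3975 [ 460.4 -160.1  120.1   85.9    9.9] (array([ 458.3, -144.5]), np.float64(10.5)) z [0.0164 0.021  0.0224]
layer 0.035 8140 [ 457.9 -145.8  113.5   50.4  -76.5] (array([ 458.8, -149.6]), np.float64(-76.5)) z [0.0386 0.0431 0.0443]
[ 457.9 -145.3  109.    45.5  -76.5]
from [ 457.4 -144.4  123.1] -76.0
  slide [-0.0015, 0.0, 0.1021] spin 0.0
```

Request:
servo_tool --pt "-0.002 0 0.03" --pt "-0.002 0 0.06" --pt "-0.002 0 0.082" --pt "-0.002 0 0.096" --pt "-0.002 0 0.101" --spin '[0.5, 0.5, 0.5, 0.5, 0.5]' --grip '[0.1, 0.1, 0.1, 0.1, 0.1]'

```text
time_s: 14.1
tcp_pos: [0.4551, -0.1424, 0.0199]
ee_rot: [[0.234, -0.972, -0.005], [-0.972, -0.234, 0.0], [-0.001, 0.005, -1.0]]
wrist_force: [0.7, -0.4, -0.2]
gripper_width: 0.903
gripper_force: 0.0
```

Request:
servo_tool --pt "0 0 0" --pt "0 0 0" --pt "0 0 0" --pt "0 0 0" --pt "0 0 0" --spin '[0, 0, 0, 0, 0]' --grip '[0.3, 0.35, 0.4, 0.5, 0.5]'

```text
time_s: 14.52
tcp_pos: [0.4574, -0.1422, 0.0232]
ee_rot: [[0.235, -0.972, 0.002], [-0.972, -0.235, 0.0], [0.0, -0.002, -1.0]]
wrist_force: [0.3, -0.1, -0.6]
gripper_width: 0.609
gripper_force: 0.0
```

Request:
servo_tool --pt "0 0 0" --pt "0 0 0" --pt "0 0 0" --pt "0 0 0" --pt "0 0 0" --spin '[0, 0, 0, 0, 0]' --grip '[0.6, 0.8, 1, 1, 1]'

```text
time_s: 14.93
tcp_pos: [0.4573, -0.1422, 0.0231]
ee_rot: [[0.235, -0.972, 0.002], [-0.972, -0.235, -0.0], [0.0, -0.001, -1.0]]
wrist_force: [-0.8, 1.0, 6.1]
gripper_width: 0.572
gripper_force: 30.0
```

Request:
servo_tool --pt "0 0 -0.003" --pt "0 0 -0.01" --pt "0 0 -0.022" --pt "0 0 -0.038" --pt "0 0 -0.05" --spin '[0, 0, 0, 0, 0]' --grip '[1, 1, 1, 1, 1]'

```text
time_s: 15.35
tcp_pos: [0.4565, -0.1422, 0.0731]
ee_rot: [[0.235, -0.972, -0.0], [-0.972, -0.235, -0.0], [-0.0, 0.0, -1.0]]
wrist_force: [0.9, 0.9, -1.7]
gripper_width: 0.57
gripper_force: 30.0
```

```bash
python3 - <<'E'
from h import *
s=sense();print(s["gripper_width"],s["gripper_force"],s["wrist_force"])
plan((635.5,8.5,73,2.7))
E
```

```text
0.5699968701086211 29.998603463172913 [ 0.86310594  0.86833021 -1.65865709]
from [ 456.5 -142.2   73.1] -76.4
  slide [-0.0348, -0.0698, 0.0] spin -26.4
  slide [-0.0002, -0.078, 0.0] spin -26.4
  slide [0.0345, -0.07, 0.0] spin -26.4
```

Request:
servo_tool --pt "-0.005 -0.01 0" --pt "-0.012 -0.024 0" --pt "-0.02 -0.04 0" --pt "-0.028 -0.056 0" --pt "-0.035 -0.07 0" --spin '[-4, -9.5, -15, -21, -26.4]' --grip '[1, 1, 1, 1, 1]'

```text
time_s: 15.77
tcp_pos: [0.5169, -0.0911, 0.0724]
ee_rot: [[0.646, -0.763, -0.0], [-0.763, -0.646, 0.0], [-0.0, 0.0, -1.0]]
wrist_force: [0.1, 0.6, -1.2]
gripper_width: 0.571
gripper_force: 30.0
```

Request:
servo_tool --pt "0 -0.016 0" --pt "0 -0.032 0" --pt "0 -0.047 0" --pt "0 -0.063 0" --pt "0 -0.078 0" --spin '[-5.3, -10.6, -15.9, -21.2, -26.4]' --grip '[1, 1, 1, 1, 1]'

```text
time_s: 16.18
tcp_pos: [0.5764, -0.041, 0.0721]
ee_rot: [[0.918, -0.396, -0.001], [-0.396, -0.918, 0.0], [-0.001, 0.0, -1.0]]
wrist_force: [-0.0, -0.8, -0.8]
gripper_width: 0.568
gripper_force: 30.0
```

Request:
servo_tool --pt "0.008 -0.016 0" --pt "0.016 -0.032 0" --pt "0.024 -0.048 0" --pt "0.031 -0.062 0" --pt "0.0345 -0.07 0" --spin '[-6, -12, -18, -23.5, -26.4]' --grip '[1, 1, 1, 1, 1]'

```text
time_s: 16.6
tcp_pos: [0.6369, 0.0098, 0.072]
ee_rot: [[0.999, 0.053, -0.0], [0.053, -0.999, 0.0], [-0.0, -0.0, -1.0]]
wrist_force: [0.6, -0.5, -1.6]
gripper_width: 0.573
gripper_force: 30.0
```

Request:
servo_tool --pt "0 0 0.01" --pt "0 0 0.025" --pt "0 0 0.04" --pt "0 0 0.05" --pt "0 0 0.055" --spin '[0, 0, 0, 0, 0]' --grip '[1, 1, 1, 1, 1]'

```text
time_s: 17.02
tcp_pos: [0.6338, 0.008, 0.0148]
ee_rot: [[0.999, 0.047, -0.005], [0.047, -0.999, -0.001], [-0.005, 0.001, -1.0]]
wrist_force: [-0.5, 0.3, -1.8]
gripper_width: 0.572
gripper_force: 30.0
```

Request:
servo_tool --pt "0 0 0" --pt "0 0 0" --pt "0 0 0" --pt "0 0 0" --pt "0 0 0" --spin '[0, 0, 0, 0, 0]' --grip '[1, 1, 1, 1, 1]'

```text
time_s: 17.43
tcp_pos: [0.6364, 0.0088, 0.0181]
ee_rot: [[0.999, 0.049, 0.002], [0.049, -0.999, 0.0], [0.002, -0.0, -1.0]]
wrist_force: [0.3, -0.3, -2.3]
gripper_width: 0.577
gripper_force: 30.0
```

```bash
python3 - <<'E'
from h import *
plan((635.5,8.5,4.5,2.7))
c,X=wcloud();ok=c["depth"]>0
layers(X,ok,.6355,.0085,.11);cv2.imwrite("pics/w5.png",c["pixels"])
E
```

```text
from [636.4   8.8  18.1] 2.8
  slide [-0.0009, 0.0003, 0.0136] spin 0.1
layer 0.012 6728 [669.5  13.4 190.4 154.4 -61.2] (array([700.6,  17.4]), np.float64(-80.7)) z [0.0123 0.0132 0.031 ]
layer 0.035 11972 [646.6   9.4  98.3  70.8   2.2] (array([656.1,  10.3]), np.float64(2.7)) z [0.0369 0.0385 0.0396]
layer 0.057 1277 [636.    9.3  74.1  22.9 -87.2] (array([635.6,   9.4]), np.float64(-87.3)) z [0.0594 0.073  0.0761]
```

View pics/w5.png

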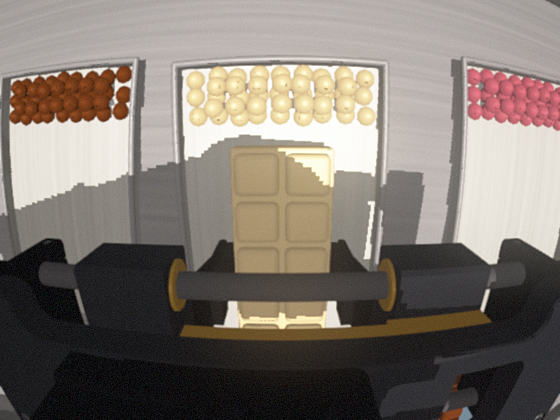

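The wrist view shows white (283,230) centred between the tray walls (180–385), clear of the white drops (row <125).

Request:
servo_tool --pt "-0.001 0 0.004" --pt "-0.001 0 0.008" --pt "-0.001 0 0.011" --pt "-0.001 0 0.0125" --pt "-0.001 0 0.0132" --spin '[0, 0, 0, 0, 0]' --grip '[1, 1, 1, 1, 1]'

```text
time_s: 17.9
tcp_pos: [0.6344, 0.0086, 0.0042]
ee_rot: [[0.999, 0.049, -0.002], [0.049, -0.999, -0.001], [-0.002, 0.0, -1.0]]
wrist_force: [-2.8, 1.0, 5.3]
gripper_width: 0.568
gripper_force: 30.0
```

Request:
servo_tool --pt "0 0 0" --pt "0 0 0" --pt "0 0 0" --pt "0 0 0" --pt "0 0 0" --spin '[0, 0, 0, 0, 0]' --grip '[1, 1, 1, 1, 1]'

```text
time_s: 18.32
tcp_pos: [0.6346, 0.0086, 0.0042]
ee_rot: [[0.999, 0.049, -0.001], [0.049, -0.999, -0.0], [-0.001, 0.0, -1.0]]
wrist_force: [-3.6, -0.2, 3.0]
gripper_width: 0.572
gripper_force: 30.0
```

Request:
servo_tool --pt "0 0 0" --pt "0 0 0" --pt "0 0 0" --pt "0 0 0" --pt "0 0 0" --spin '[0, 0, 0, 0, 0]' --grip '[0.25, 0.25, 0.25, 0.25, 0.25]'

```text
time_s: 18.73
tcp_pos: [0.6353, 0.0088, 0.004]
ee_rot: [[0.999, 0.049, 0.001], [0.049, -0.999, 0.0], [0.001, -0.0, -1.0]]
wrist_force: [-0.4, -0.4, -0.3]
gripper_width: 0.742
gripper_force: 0.0
```

Request:
servo_tool --pt "0 0 -0.01" --pt "0 0 -0.03" --pt "0 0 -0.06" --pt "0 0 -0.09" --pt "0 0 -0.12" --spin '[0, 0, 0, 0, 0]' --grip '[0.25, 0.25, 0.25, 0.2, 0.2]'

```text
time_s: 19.15
tcp_pos: [0.6349, 0.0086, 0.1261]
ee_rot: [[0.999, 0.049, 0.0], [0.049, -0.999, -0.0], [0.0, 0.0, -1.0]]
wrist_force: [1.5, -0.6, 0.5]
gripper_width: 0.79
gripper_force: 0.0
```

```bash
python3 - <<'E'
from h import *
c,X=wcloud();ok=c["depth"]>0
layers(X,ok,.6355,.0085,.085)
plan((457,-143,110,10))
E
```

```text
layer 0.012 8442 [646.4  10.8 148.  120.1   2.8] (array([641.3,   9.7]), np.float64(2.8)) z [0.0137 0.0237 0.0252]
from [639.3   8.9 133.8] 2.9
  slide [-0.0949, 0.0712, 0.0119] spin -3.6
  slide [-0.0991, 0.0652, 0.0119] spin -3.6
```

Request:
servo_tool --pt "-0.018 0.014 0.001" --pt "-0.037 0.028 0.003" --pt "-0.056 0.043 0.004" --pt "-0.074 0.057 0.006" --pt "-0.093 0.071 0.007" --spin '[-0.7, -1.4, -2.1, -2.8, -3.6]' --grip '[0.1, 0.1, 0.1, 0.1, 0.1]'

```text
time_s: 19.62
tcp_pos: [0.5449, -0.0674, 0.1176]
ee_rot: [[0.994, 0.112, 0.001], [0.112, -0.994, 0.0], [0.001, 0.0, -1.0]]
wrist_force: [-0.0, -1.1, -0.4]
gripper_width: 0.896
gripper_force: 0.0
```

Request:
servo_tool --pt "-0.025 0.017 0.001" --pt "-0.05 0.033 0.003" --pt "-0.072 0.049 0.004" --pt "-0.09 0.061 0.006" --pt "-0.097 0.065 0.007" --spin '[-0.7, -1.4, -2.1, -2.8, -3.6]' --grip '[0.1, 0.1, 0.1, 0.1, 0.1]'

```text
time_s: 20.03
tcp_pos: [0.4539, -0.1434, 0.1105]
ee_rot: [[0.985, 0.172, -0.0], [0.172, -0.985, 0.0], [-0.0, -0.0, -1.0]]
wrist_force: [-0.5, -0.5, 0.4]
gripper_width: 0.904
gripper_force: 0.0
```

Request:
servo_tool --pt "0 0 0" --pt "0 0 0" --pt "0 0 0" --pt "0 0 0" --pt "0 0 0" --spin '[0, 0, 0, 0, 0]' --grip '[0.1, 0.1, 0.1, 0.1, 0.1]'

```text
time_s: 20.45
tcp_pos: [0.4573, -0.1416, 0.11]
ee_rot: [[0.985, 0.175, 0.0], [0.175, -0.985, -0.0], [0.0, 0.0, -1.0]]
wrist_force: [0.0, -0.4, -0.1]
gripper_width: 0.896
gripper_force: 0.0
```

```bash
python3 - <<'E'
from h import *
plan((457,-143,1,10))
c,X=wcloud();ok=c["depth"]>0;layers(X,ok,.457,-.143)
c=capture("top");X=cloud(c);ok=c["depth"]>0
for p in((.5925,-.3243),(.6355,.0085)):layers(X,ok,*p,.07)
E
```

```text
from [ 457.3 -141.6  110. ] 10.0
  slide [-0.0005, 0.0013, 0.109] spin 0.0
layer 0.012 8013 [ 456.9 -142.2  118.9   50.3   10.2] (array([ 461.4, -141.4]), np.float64(10.2)) z [0.0165 0.021  0.0222]
layer 0.012 718 [ 590.  -325.1  120.4  119.4    5.7] (array([ 588.5, -322.8]), np.float64(5.8)) z [0.017  0.0238 0.0274]
layer 0.012 683 [634.5   9.3 119.7 118.4 -86.9] (array([633.5,   8.7]), np.float64(1.5)) z [0.018  0.0239 0.0276]
```

Request:
servo_tool --pt "0 0.001 0.03" --pt "0 0.001 0.06" --pt "0 0.001 0.085" --pt "0 0.001 0.1" --pt "0 0.001 0.108" --spin '[-0.2, -0.2, -0.2, -0.2, -0.2]' --grip '[0.1, 0.1, 0.1, 0.1, 0.15]'

```text
time_s: 20.97
tcp_pos: [0.4553, -0.1429, -0.0001]
ee_rot: [[0.984, 0.177, -0.004], [0.177, -0.984, -0.0], [-0.004, -0.001, -1.0]]
wrist_force: [-0.1, -0.2, -0.4]
gripper_width: 0.876
gripper_force: 0.0
```

Request:
servo_tool --pt "0 0 0" --pt "0 0 0" --pt "0 0 0" --pt "0 0 0" --pt "0 0 0" --spin '[0, 0, 0, 0, 0]' --grip '[0.3, 0.35, 0.4, 0.5, 0.5]'

```text
time_s: 21.38
tcp_pos: [0.4574, -0.1431, 0.0032]
ee_rot: [[0.984, 0.177, 0.003], [0.177, -0.984, 0.0], [0.003, 0.0, -1.0]]
wrist_force: [0.4, -0.2, 1.8]
gripper_width: 0.567
gripper_force: 30.0
```

Request:
servo_tool --pt "0 0 0" --pt "0 0 0" --pt "0 0 0" --pt "0 0 0" --pt "0 0 0" --spin '[0, 0, 0, 0, 0]' --grip '[0.6, 0.8, 1, 1, 1]'

```text
time_s: 21.8
tcp_pos: [0.4573, -0.1431, 0.0031]
ee_rot: [[0.984, 0.177, 0.002], [0.177, -0.984, -0.0], [0.002, 0.0, -1.0]]
wrist_force: [-1.0, 1.2, 5.6]
gripper_width: 0.568
gripper_force: 30.0
```

Request:
servo_tool --pt "0 0 -0.003" --pt "0 0 -0.01" --pt "0 0 -0.025" --pt "0 0 -0.045" --pt "0 0 -0.06" --spin '[0, 0, 0, 0, 0]' --grip '[1, 1, 1, 1, 1]'

```text
time_s: 22.22
tcp_pos: [0.4564, -0.1432, 0.0633]
ee_rot: [[0.984, 0.177, 0.0], [0.177, -0.984, -0.0], [0.0, 0.0, -1.0]]
wrist_force: [0.1, 0.0, -0.8]
gripper_width: 0.572
gripper_force: 30.0
```

```bash
python3 - <<'E'
from h import *
plan((638,158.5,62,-2.2))
E
```

```text
from [ 456.4 -143.2   63.3] 10.2
  slide [0.1161, -0.1324, 0.0007] spin 6.2
  slide [0.1011, -0.1442, 0.0007] spin 6.2
```

Request:
servo_tool --pt "0.013 -0.015 0" --pt "0.037 -0.042 0" --pt "0.063 -0.072 0" --pt "0.089 -0.102 0" --pt "0.116 -0.132 0" --spin '[1, 2.2, 3.5, 4.8, 6.2]' --grip '[1, 1, 1, 1, 1]'

```text
time_s: 22.63
tcp_pos: [0.5474, 0.0087, 0.0625]
ee_rot: [[0.998, 0.068, -0.0], [0.068, -0.998, 0.0], [-0.0, -0.0, -1.0]]
wrist_force: [0.7, -0.6, -1.3]
gripper_width: 0.569
gripper_force: 30.0
```

Request:
servo_tool --pt "0.024 -0.034 0" --pt "0.048 -0.068 0" --pt "0.07 -0.1 0" --pt "0.09 -0.128 0" --pt "0.101 -0.144 0.001" --spin '[1.4, 2.8, 4.1, 5.3, 6.2]' --grip '[1, 1, 1, 1, 1]'

```text
time_s: 23.05
tcp_pos: [0.6398, 0.1615, 0.0612]
ee_rot: [[0.999, -0.037, 0.002], [-0.037, -0.999, 0.001], [0.002, -0.001, -1.0]]
wrist_force: [0.4, -0.9, -0.7]
gripper_width: 0.574
gripper_force: 30.0
```

Request:
servo_tool --pt "0 0 0.006" --pt "0 0 0.016" --pt "0 0 0.028" --pt "0 0 0.037" --pt "0 0 0.042" --spin '[0, 0, 0, 0, 0]' --grip '[1, 1, 1, 1, 1]'

```text
time_s: 23.47
tcp_pos: [0.6361, 0.1562, 0.0167]
ee_rot: [[0.999, -0.04, -0.004], [-0.04, -0.999, -0.002], [-0.004, 0.002, -1.0]]
wrist_force: [0.2, -0.2, -1.3]
gripper_width: 0.569
gripper_force: 30.0
```

Request:
servo_tool --pt "0 0 0" --pt "0 0 0" --pt "0 0 0" --pt "0 0 0" --pt "0 0 0" --spin '[0, 0, 0, 0, 0]' --grip '[1, 1, 1, 1, 1]'

```text
time_s: 23.88
tcp_pos: [0.6384, 0.1581, 0.0198]
ee_rot: [[0.999, -0.039, 0.001], [-0.039, -0.999, 0.001], [0.001, -0.001, -1.0]]
wrist_force: [-0.7, -0.5, -1.7]
gripper_width: 0.568
gripper_force: 30.0
```

```bash
cat >> h.py <<'E'
def held(x,y):
    plan((x,y,6,0));c,X=wcloud();ok=c["depth"]>0
    M=ok&(abs(X[...,0]-x)<.09)&(abs(X[...,1]-y)<.03)&(X[...,2]>.027)&(X[...,2]<.05);print("held bar",rect(X[M]),np.median(X[M][:,2]))
    # tray walls: rim edges at the middle of the tray
    return c,X
E
python3 - <<'E'
from h import *
plan((638,158.5,6.3,-2.2))
c,X=wcloud();ok=c["depth"]>0
M=ok&(abs(X[...,0]-.66)<.06)&(abs(X[...,1]-.1585)<.03)&(X[...,2]>.03)&(X[...,2]<.05);print("bar",rect(X[M]),np.median(X[M][:,2]))
M=ok&(abs(X[...,0]-.66)<.04)&(abs(X[...,1]-.1585)<.08)&(X[...,2]>.0095)&(X[...,2]<.018)
for sg in(1,-1):
    P=X[M];P=P[(P[:,1]-.1585)*sg>.04];print("rim",len(P),np.median(P,0) if len(P) else 0)
E
```

```text
from [638.4 158.1  19.8] -2.2
  slide [-0.0004, -0.0004, 0.0135] spin -0.0
bar [ 6.493e+02  1.585e+02  9.850e+01  6.000e+01 -2.000e-01] 0.03763239368714585
rim 811 [0.66840561 0.21591603 0.01225707]
rim 957 [0.66359401 0.10134558 0.01224979]
```

Request:
servo_tool --pt "0 0 0.004" --pt "0 0 0.008" --pt "0 0 0.011" --pt "0 0 0.0125" --pt "0 0 0.0132" --spin '[0, 0, 0, 0, 0]' --grip '[1, 1, 1, 1, 1]'

```text
time_s: 24.35
tcp_pos: [0.6375, 0.1578, 0.0062]
ee_rot: [[0.999, -0.038, -0.001], [-0.038, -0.999, -0.001], [-0.001, 0.001, -1.0]]
wrist_force: [-3.9, 0.0, 7.0]
gripper_width: 0.573
gripper_force: 30.0
```

Request:
servo_tool --pt "0 0 0" --pt "0 0 0" --pt "0 0 0" --pt "0 0 0" --pt "0 0 0" --spin '[0, 0, 0, 0, 0]' --grip '[1, 1, 1, 1, 1]'

```text
time_s: 24.77
tcp_pos: [0.6376, 0.1579, 0.0062]
ee_rot: [[0.999, -0.038, -0.001], [-0.038, -0.999, -0.0], [-0.001, 0.0, -1.0]]
wrist_force: [-5.1, -1.6, 5.7]
gripper_width: 0.571
gripper_force: 30.0
```

Request:
servo_tool --pt "0 0 0" --pt "0 0 0" --pt "0 0 0" --pt "0 0 0" --pt "0 0 0" --spin '[0, 0, 0, 0, 0]' --grip '[0.25, 0.25, 0.25, 0.25, 0.25]'

```text
time_s: 25.18
tcp_pos: [0.6383, 0.1581, 0.0056]
ee_rot: [[0.999, -0.039, 0.0], [-0.039, -0.999, 0.0], [0.0, -0.0, -1.0]]
wrist_force: [-0.3, 0.9, 0.1]
gripper_width: 0.741
gripper_force: 0.0
```

Request:
servo_tool --pt "0 0 -0.01" --pt "0 0 -0.03" --pt "0 0 -0.06" --pt "0 0 -0.09" --pt "0 0 -0.12" --spin '[0, 0, 0, 0, 0]' --grip '[0.25, 0.25, 0.25, 0.2, 0.2]'

```text
time_s: 25.6
tcp_pos: [0.6381, 0.1579, 0.1279]
ee_rot: [[0.999, -0.038, 0.0], [-0.038, -0.999, -0.0], [0.0, 0.0, -1.0]]
wrist_force: [0.9, -0.1, 0.1]
gripper_width: 0.791
gripper_force: 0.0
```

```bash
python3 - <<'E'
from h import *
plan((432,96.3,125,-75.6),start=(638,158.3,126,-2.2))
E
```

```text
from [638.  158.3 126. ] -2.2
  slide [-0.0678, 0.0233, 0.0003] spin 24.5
  slide [-0.0521, 0.0493, 0.0003] spin 24.5
  slide [-0.027, 0.0664, 0.0003] spin 24.5
```

Request:
servo_tool --pt "-0.014 0.005 0" --pt "-0.027 0.009 0" --pt "-0.041 0.014 0" --pt "-0.054 0.019 0" --pt "-0.068 0.023 0" --spin '[4.9, 9.8, 14.7, 19.6, 24.5]' --grip '[0.1, 0.1, 0.1, 0.1, 0.1]'

```text
time_s: 26.02
tcp_pos: [0.5689, 0.1374, 0.1268]
ee_rot: [[0.891, -0.453, 0.001], [-0.453, -0.891, 0.001], [0.001, -0.001, -1.0]]
wrist_force: [-1.1, 1.0, -0.1]
gripper_width: 0.899
gripper_force: 0.0
```

Request:
servo_tool --pt "-0.01 0.01 0" --pt "-0.02 0.02 0" --pt "-0.031 0.03 0" --pt "-0.041 0.039 0" --pt "-0.052 0.049 0" --spin '[4.9, 9.8, 14.7, 19.6, 24.5]' --grip '[0.1, 0.1, 0.1, 0.1, 0.1]'

```text
time_s: 26.43
tcp_pos: [0.5005, 0.1171, 0.1267]
ee_rot: [[0.623, -0.782, 0.001], [-0.782, -0.623, 0.001], [0.0, -0.002, -1.0]]
wrist_force: [-0.3, 0.0, -0.4]
gripper_width: 0.905
gripper_force: 0.0
```

Request:
servo_tool --pt "-0.006 0.015 0" --pt "-0.012 0.03 0" --pt "-0.018 0.045 0" --pt "-0.024 0.06 0" --pt "-0.027 0.066 0.001" --spin '[5.5, 11, 16.5, 22, 24.5]' --grip '[0.1, 0.1, 0.1, 0.1, 0.1]'

```text
time_s: 26.85
tcp_pos: [0.4307, 0.0962, 0.1257]
ee_rot: [[0.243, -0.97, 0.0], [-0.97, -0.243, 0.001], [-0.001, -0.0, -1.0]]
wrist_force: [-0.2, -0.9, -0.7]
gripper_width: 0.901
gripper_force: 0.0
```

Request:
servo_tool --pt "0 0 0" --pt "0 0 0" --pt "0 0 0" --pt "0 0 0" --pt "0 0 0" --spin '[0, 0, 0, 0, 0]' --grip '[0.1, 0.1, 0.1, 0.1, 0.1]'

```text
time_s: 27.27
tcp_pos: [0.433, 0.0972, 0.1249]
ee_rot: [[0.247, -0.969, 0.0], [-0.969, -0.247, 0.0], [0.0, -0.0, -1.0]]
wrist_force: [-0.4, 0.3, -1.2]
gripper_width: 0.901
gripper_force: 0.0
```

```bash
python3 - <<'E'
from h import *
plan((432,96.3,21.5,-75.6))
c,X=wcloud();ok=c["depth"]>0;layers(X,ok,.432,.096);cv2.imwrite("pics/w6.png",c["pixels"])
E
```

```text
from [433.   97.2 124.9] -75.7
  slide [0.0006, 0.0012, 0.1034] spin -0.1
layer 0.012 3977 [435.7  79.8 120.3  84.8  13.3] (array([432.6,  94.4]), np.float64(13.2)) z [0.0164 0.0211 0.0224]
layer 0.035 8248 [431.9  95.4 115.3  50.5 -75.6] (array([433. ,  91.2]), np.float64(-75.6)) z [0.0386 0.0431 0.0444]
```

View pics/w6.png

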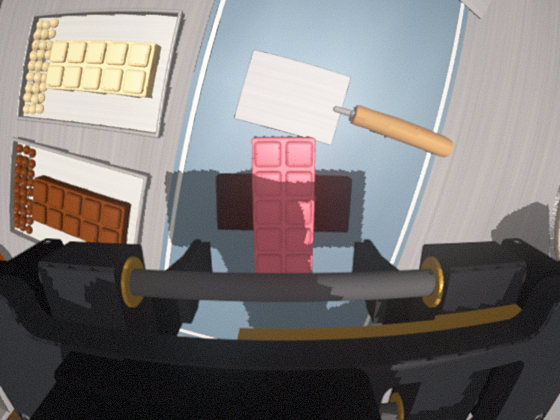

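The wrist view shows ruby (283,200) on dark (235–340,203), with the spatula clear of both. White and milk lie on their own trays.

Request:
servo_tool --pt "0 0.001 0.03" --pt "-0.001 0.0015 0.06" --pt "-0.001 0.0015 0.082" --pt "-0.001 0.0015 0.097" --pt "-0.001 0.0015 0.1025" --spin '[0, 0, 0, 0, 0]' --grip '[0.1, 0.1, 0.1, 0.1, 0.1]'

```text
time_s: 27.73
tcp_pos: [0.4295, 0.0967, 0.0201]
ee_rot: [[0.247, -0.969, -0.004], [-0.969, -0.247, -0.003], [0.001, 0.005, -1.0]]
wrist_force: [-0.5, 0.4, 0.3]
gripper_width: 0.899
gripper_force: 0.0
```

Request:
servo_tool --pt "0 0 0" --pt "0 0 0" --pt "0 0 0" --pt "0 0 0" --pt "0 0 0" --spin '[0, 0, 0, 0, 0]' --grip '[0.3, 0.35, 0.4, 0.5, 0.5]'

```text
time_s: 28.15
tcp_pos: [0.4313, 0.0979, 0.0233]
ee_rot: [[0.247, -0.969, 0.002], [-0.969, -0.247, 0.001], [-0.001, -0.002, -1.0]]
wrist_force: [-0.5, -0.1, -0.1]
gripper_width: 0.607
gripper_force: 0.0
```

Request:
servo_tool --pt "0 0 0" --pt "0 0 0" --pt "0 0 0" --pt "0 0 0" --pt "0 0 0" --spin '[0, 0, 0, 0, 0]' --grip '[0.6, 0.8, 1, 1, 1]'

```text
time_s: 28.57
tcp_pos: [0.4313, 0.0979, 0.0232]
ee_rot: [[0.247, -0.969, 0.002], [-0.969, -0.247, 0.001], [-0.0, -0.002, -1.0]]
wrist_force: [-0.5, 0.0, 6.3]
gripper_width: 0.569
gripper_force: 30.0
```

Request:
servo_tool --pt "0 0 -0.003" --pt "0 0 -0.01" --pt "0 0 -0.022" --pt "0 0 -0.038" --pt "0 0 -0.05" --spin '[0, 0, 0, 0, 0]' --grip '[1, 1, 1, 1, 1]'

```text
time_s: 28.98
tcp_pos: [0.4305, 0.0974, 0.0734]
ee_rot: [[0.247, -0.969, -0.0], [-0.969, -0.247, -0.0], [0.0, 0.0, -1.0]]
wrist_force: [0.2, 0.4, -1.2]
gripper_width: 0.57
gripper_force: 30.0
```

```bash
python3 - <<'E'
from h import *
plan((653.5,-157.5,73,4))
E
```

```text
from [430.5  97.4  73.4] -75.7
  slide [0.1007, -0.051, 0.0001] spin -26.6
  slide [0.1129, -0.0006, 0.0001] spin -26.6
  slide [0.1012, 0.0499, 0.0001] spin -26.6
```

Request:
servo_tool --pt "0.015 -0.008 0" --pt "0.034 -0.017 0" --pt "0.056 -0.028 0" --pt "0.078 -0.04 0" --pt "0.1 -0.051 0" --spin '[-4, -9.5, -15, -21, -26.6]' --grip '[1, 1, 1, 1, 1]'

```text
time_s: 29.4
tcp_pos: [0.5052, 0.0123, 0.0727]
ee_rot: [[0.659, -0.752, -0.0], [-0.752, -0.659, 0.0], [-0.0, 0.0, -1.0]]
wrist_force: [1.0, 0.9, -0.8]
gripper_width: 0.571
gripper_force: 30.0
```

Request:
servo_tool --pt "0.023 0 0" --pt "0.045 0 0" --pt "0.068 0 0" --pt "0.09 0 0" --pt "0.113 -0.001 0" --spin '[-5.3, -10.6, -16, -21.3, -26.6]' --grip '[1, 1, 1, 1, 1]'

```text
time_s: 29.82
tcp_pos: [0.5794, -0.0726, 0.0723]
ee_rot: [[0.925, -0.379, -0.001], [-0.379, -0.925, 0.0], [-0.001, 0.0, -1.0]]
wrist_force: [-0.6, 0.9, -1.1]
gripper_width: 0.573
gripper_force: 30.0
```

Request:
servo_tool --pt "0.023 0.011 0" --pt "0.046 0.023 0" --pt "0.068 0.034 0" --pt "0.09 0.044 0" --pt "0.101 0.05 0" --spin '[-6, -12, -18, -24, -26.6]' --grip '[1, 1, 1, 1, 1]'

```text
time_s: 30.23
tcp_pos: [0.6548, -0.1584, 0.072]
ee_rot: [[0.997, 0.074, -0.0], [0.074, -0.997, -0.0], [-0.0, 0.0, -1.0]]
wrist_force: [0.3, -0.2, -1.3]
gripper_width: 0.569
gripper_force: 30.0
```

Request:
servo_tool --pt "0 0 0.01" --pt "0 0 0.025" --pt "0 0 0.04" --pt "0 0 0.05" --pt "0 0 0.055" --spin '[0, 0, 0, 0, 0]' --grip '[1, 1, 1, 1, 1]'

```text
time_s: 30.65
tcp_pos: [0.6516, -0.1558, 0.0149]
ee_rot: [[0.997, 0.071, -0.005], [0.071, -0.998, 0.001], [-0.005, -0.001, -1.0]]
wrist_force: [-0.4, 0.8, -1.2]
gripper_width: 0.567
gripper_force: 30.0
```

Request:
servo_tool --pt "0 0 0" --pt "0 0 0" --pt "0 0 0" --pt "0 0 0" --pt "0 0 0" --spin '[0, 0, 0, 0, 0]' --grip '[1, 1, 1, 1, 1]'

```text
time_s: 31.07
tcp_pos: [0.6542, -0.1564, 0.0183]
ee_rot: [[0.997, 0.071, 0.002], [0.071, -0.997, -0.0], [0.002, 0.0, -1.0]]
wrist_force: [0.1, -0.3, -1.2]
gripper_width: 0.569
gripper_force: 30.0
```

```bash
cat > chk.py <<'E'
from h import *
import sys
x,y,z,a=map(float,sys.argv[1:])
plan((x,y,z,a))
c,X=wcloud();ok=c["depth"]>0;A=np.radians(a);R=np.array([[np.cos(A),-np.sin(A)],[np.sin(A),np.cos(A)]])
L=(X[...,:2]*1000-[x,y])@R;Z=X[...,2]*1000       # tray coordinates
M=ok&(abs(L[...,1])<24)&(L[...,0]>20)&(L[...,0]<90)&(Z>30)&(Z<50)
print("bar far end x",np.percentile(L[M][:,0],99),"top",np.median(Z[M]))
M=ok&(abs(L[...,0]-35)<30)&(Z>9.5)&(Z<18)
print("rims y",[np.median(L[M&(L[...,1]*s>40)&(L[...,1]*s<75)][:,1]) for s in(1,-1)])
M=ok&(abs(L[...,1])<40)&(L[...,0]>55)&(L[...,0]<115)&(Z>6)&(Z<20)
print("drops x",np.percentile(L[M][:,0],[2,50,98]))
E
python3 chk.py 653.5 -157.5 4.5 4
```

```text
from [ 654.2 -156.4   18.3] 4.1
  slide [-0.0008, 0.0011, 0.0138] spin 0.1
bar far end x 61.37885402984464 top 38.2666828122307
rims y [np.float64(56.821360676556964), np.float64(-57.58054813232985)]
drops x [ 73.8399744   91.15844718 109.45124147]
```

Request:
servo_tool --pt "0 0.001 0.004" --pt "0 0.001 0.008" --pt "0 0.001 0.011" --pt "0 0.001 0.0125" --pt "0 0.001 0.0132" --spin '[0, 0, 0, 0, 0]' --grip '[1, 1, 1, 1, 1]'

```text
time_s: 31.53
tcp_pos: [0.6532, -0.1574, 0.0043]
ee_rot: [[0.997, 0.072, -0.002], [0.072, -0.997, -0.0], [-0.002, 0.0, -1.0]]
wrist_force: [-4.4, 1.2, 5.3]
gripper_width: 0.57
gripper_force: 30.0
```

Request:
servo_tool --pt "0 0 0" --pt "0 0 0" --pt "0 0 0" --pt "0 0 0" --pt "0 0 0" --spin '[0, 0, 0, 0, 0]' --grip '[1, 1, 1, 1, 1]'

```text
time_s: 31.95
tcp_pos: [0.6534, -0.1574, 0.0043]
ee_rot: [[0.997, 0.071, -0.001], [0.071, -0.997, -0.0], [-0.001, -0.0, -1.0]]
wrist_force: [-2.6, 0.4, 3.7]
gripper_width: 0.57
gripper_force: 30.0
```

Request:
servo_tool --pt "0 0 0" --pt "0 0 0" --pt "0 0 0" --pt "0 0 0" --pt "0 0 0" --spin '[0, 0, 0, 0, 0]' --grip '[0.25, 0.25, 0.25, 0.25, 0.25]'

```text
time_s: 32.37
tcp_pos: [0.6541, -0.1574, 0.004]
ee_rot: [[0.997, 0.071, 0.001], [0.071, -0.997, -0.0], [0.001, 0.0, -1.0]]
wrist_force: [0.7, 0.4, 0.5]
gripper_width: 0.744
gripper_force: 0.0
```

Request:
servo_tool --pt "0 0 -0.01" --pt "0 0 -0.03" --pt "0 0 -0.06" --pt "0 0 -0.09" --pt "0 0 -0.12" --spin '[0, 0, 0, 0, 0]' --grip '[0.25, 0.25, 0.25, 0.2, 0.2]'

```text
time_s: 32.78
tcp_pos: [0.6538, -0.1575, 0.1262]
ee_rot: [[0.997, 0.072, 0.0], [0.072, -0.997, -0.0], [0.0, 0.0, -1.0]]
wrist_force: [0.3, -0.3, 0.1]
gripper_width: 0.785
gripper_force: 0.0
```

```bash
python3 - <<'E'
from h import *
plan((432,97,110,13.3),start=(653.5,-157.4,125,4.1))
E
```

```text
from [ 653.5 -157.4  125. ] 4.1
  slide [-0.1014, -0.1348, 0.0075] spin -4.6
  slide [-0.0902, -0.1425, 0.0075] spin -4.6
```

Request:
servo_tool --pt "-0.02 -0.027 0.001" --pt "-0.04 -0.054 0.003" --pt "-0.06 -0.081 0.005" --pt "-0.081 -0.108 0.006" --pt "-0.101 -0.135 0.0075" --spin '[-0.9, -1.8, -2.7, -3.6, -4.6]' --grip '[0.2, 0.2, 0.2, 0.2, 0.2]'

```text
time_s: 33.2
tcp_pos: [0.5425, -0.0291, 0.1176]
ee_rot: [[0.988, 0.152, 0.002], [0.152, -0.988, 0.0], [0.002, -0.0, -1.0]]
wrist_force: [0.8, -0.4, 0.4]
gripper_width: 0.8
gripper_force: 0.0
```

Request:
servo_tool --pt "-0.02 -0.032 0.001" --pt "-0.04 -0.063 0.003" --pt "-0.06 -0.095 0.005" --pt "-0.08 -0.126 0.006" --pt "-0.09 -0.1425 0.0075" --spin '[-0.9, -1.8, -2.7, -3.6, -4.6]' --grip '[0.2, 0.2, 0.2, 0.2, 0.2]'

```text
time_s: 33.62
tcp_pos: [0.4308, 0.0989, 0.1101]
ee_rot: [[0.973, 0.233, 0.001], [0.233, -0.973, 0.001], [0.001, -0.001, -1.0]]
wrist_force: [0.1, -0.3, 0.4]
gripper_width: 0.807
gripper_force: 0.0
```

Request:
servo_tool --pt "0 0 0" --pt "0 0 0" --pt "0 0 0" --pt "0 0 0" --pt "0 0 0" --spin '[0, 0, 0, 0, 0]' --grip '[0.2, 0.2, 0.2, 0.2, 0.2]'

```text
time_s: 34.03
tcp_pos: [0.4335, 0.0967, 0.1092]
ee_rot: [[0.974, 0.228, 0.0], [0.228, -0.974, 0.0], [0.0, -0.0, -1.0]]
wrist_force: [-0.1, -1.0, -0.8]
gripper_width: 0.804
gripper_force: 0.0
```

```bash
python3 - <<'E'
from h import *
plan((432,97,1,13.3))
c,X=wcloud();ok=c["depth"]>0;layers(X,ok,.432,.097,.075)
E
```

```text
from [433.5  96.7 109.2] 13.2
  slide [-0.0014, -0.0006, 0.1082] spin -0.1
layer 0.012 7918 [432.7  97.6 117.4  50.4  12.9] (array([436.8,  98.4]), np.float64(12.9)) z [0.0165 0.021  0.0222]
```

Request:
servo_tool --pt "-0.001 -0.001 0.03" --pt "-0.002 -0.001 0.06" --pt "-0.002 -0.001 0.085" --pt "-0.002 -0.001 0.1" --pt "-0.002 -0.001 0.1075" --spin '[0.3, 0.3, 0.3, 0.3, 0.3]' --grip '[0.2, 0.2, 0.2, 0.2, 0.2]'

```text
time_s: 34.5
tcp_pos: [0.4298, 0.0965, -0.0005]
ee_rot: [[0.975, 0.223, -0.004], [0.223, -0.975, -0.002], [-0.004, 0.002, -1.0]]
wrist_force: [-0.9, -0.3, -0.9]
gripper_width: 0.797
gripper_force: 0.0
```

Request:
servo_tool --pt "0 0 0" --pt "0 0 0" --pt "0 0 0" --pt "0 0 0" --pt "0 0 0" --spin '[0, 0, 0, 0, 0]' --grip '[0.25, 0.3, 0.35, 0.4, 0.5]'

```text
time_s: 34.92
tcp_pos: [0.4314, 0.0981, 0.0026]
ee_rot: [[0.974, 0.225, 0.002], [0.225, -0.974, 0.001], [0.002, -0.001, -1.0]]
wrist_force: [1.8, -2.0, 1.9]
gripper_width: 0.595
gripper_force: 1.0
```

Request:
servo_tool --pt "0 0 0" --pt "0 0 0" --pt "0 0 0" --pt "0 0 0" --pt "0 0 0" --spin '[0, 0, 0, 0, 0]' --grip '[0.6, 0.8, 1, 1, 1]'

```text
time_s: 35.33
tcp_pos: [0.4313, 0.098, 0.0026]
ee_rot: [[0.974, 0.225, 0.002], [0.225, -0.974, 0.001], [0.002, -0.0, -1.0]]
wrist_force: [-1.2, -1.7, 6.6]
gripper_width: 0.566
gripper_force: 30.0
```

Request:
servo_tool --pt "0 0 -0.003" --pt "0 0 -0.01" --pt "0 0 -0.025" --pt "0 0 -0.045" --pt "0 0 -0.06" --spin '[0, 0, 0, 0, 0]' --grip '[1, 1, 1, 1, 1]'

```text
time_s: 35.75
tcp_pos: [0.4307, 0.0979, 0.0629]
ee_rot: [[0.974, 0.225, 0.0], [0.225, -0.974, 0.0], [0.0, -0.0, -1.0]]
wrist_force: [0.4, 0.6, -2.0]
gripper_width: 0.571
gripper_force: 30.0
```

```bash
python3 - <<'E'
from h import *
plan((594,338.5,62,5))
E
```

```text
from [430.7  97.9  62.9] 13.0
  slide [0.1066, -0.0988, 0.0005] spin 4.0
  slide [0.0995, -0.106, 0.0005] spin 4.0
```

Request:
servo_tool --pt "0.013 -0.012 0" --pt "0.035 -0.032 0" --pt "0.058 -0.054 0" --pt "0.082 -0.076 0" --pt "0.106 -0.099 0" --spin '[0.8, 1.6, 2.4, 3.2, 4]' --grip '[1, 1, 1, 1, 1]'

```text
time_s: 36.17
tcp_pos: [0.512, 0.2191, 0.0621]
ee_rot: [[0.988, 0.155, -0.0], [0.155, -0.988, 0.0], [-0.0, -0.0, -1.0]]
wrist_force: [0.0, -0.4, -0.5]
gripper_width: 0.566
gripper_force: 30.0
```

Request:
servo_tool --pt "0.024 -0.025 0" --pt "0.047 -0.05 0" --pt "0.069 -0.074 0" --pt "0.089 -0.095 0" --pt "0.099 -0.106 0" --spin '[0.8, 1.6, 2.4, 3.2, 4]' --grip '[1, 1, 1, 1, 1]'

```text
time_s: 36.58
tcp_pos: [0.5944, 0.3412, 0.0614]
ee_rot: [[0.996, 0.088, 0.001], [0.088, -0.996, 0.001], [0.001, -0.001, -1.0]]
wrist_force: [0.5, 0.6, -1.3]
gripper_width: 0.571
gripper_force: 30.0
```

Request:
servo_tool --pt "0 0 0.006" --pt "0 0 0.016" --pt "0 0 0.028" --pt "0 0 0.037" --pt "0 0 0.042" --spin '[0, 0, 0, 0, 0]' --grip '[1, 1, 1, 1, 1]'

```text
time_s: 37.0
tcp_pos: [0.5912, 0.3364, 0.0172]
ee_rot: [[0.996, 0.086, -0.004], [0.086, -0.996, -0.003], [-0.004, 0.002, -1.0]]
wrist_force: [-0.2, 0.2, -1.8]
gripper_width: 0.574
gripper_force: 30.0
```

Request:
servo_tool --pt "0 0 0" --pt "0 0 0" --pt "0 0 0" --pt "0 0 0" --pt "0 0 0" --spin '[0, 0, 0, 0, 0]' --grip '[1, 1, 1, 1, 1]'

```text
time_s: 37.42
tcp_pos: [0.5933, 0.3385, 0.0204]
ee_rot: [[0.996, 0.087, 0.001], [0.087, -0.996, 0.001], [0.001, -0.001, -1.0]]
wrist_force: [0.8, -0.2, -1.3]
gripper_width: 0.573
gripper_force: 30.0
```

```bash
python3 chk.py 594 338.5 6 5
```

```text
from [593.3 338.5  20.4] 5.0
  slide [0.0007, 0.0001, 0.0144] spin -0.0
bar far end x 58.76227749394238 top 38.78996055177475
rims y [np.float64(58.30434838864413), np.float64(-56.342112858653806)]
drops x [ 73.38734318  90.59246728 108.84590646]
```

Request:
servo_tool --pt "0.001 -0.001 0.004" --pt "0.001 -0.001 0.008" --pt "0.001 -0.001 0.0115" --pt "0.001 -0.001 0.0135" --pt "0.001 -0.001 0.0142" --spin '[0, 0, 0, 0, 0]' --grip '[1, 1, 1, 1, 1]'

```text
time_s: 37.88
tcp_pos: [0.5935, 0.3391, 0.0057]
ee_rot: [[0.996, 0.087, -0.001], [0.087, -0.996, -0.001], [-0.001, 0.001, -1.0]]
wrist_force: [-2.7, -0.8, 5.6]
gripper_width: 0.571
gripper_force: 30.0
```

Request:
servo_tool --pt "0 0 0" --pt "0 0 0" --pt "0 0 0" --pt "0 0 0" --pt "0 0 0" --spin '[0, 0, 0, 0, 0]' --grip '[1, 1, 1, 1, 1]'

```text
time_s: 38.3
tcp_pos: [0.5935, 0.3391, 0.0057]
ee_rot: [[0.996, 0.087, -0.001], [0.087, -0.996, -0.001], [-0.001, 0.001, -1.0]]
wrist_force: [-4.2, -1.6, 4.8]
gripper_width: 0.57
gripper_force: 30.0
```

Request:
servo_tool --pt "0 0 0" --pt "0 0 0" --pt "0 0 0" --pt "0 0 0" --pt "0 0 0" --spin '[0, 0, 0, 0, 0]' --grip '[0.25, 0.25, 0.25, 0.25, 0.25]'

```text
time_s: 38.72
tcp_pos: [0.5941, 0.3395, 0.0052]
ee_rot: [[0.996, 0.087, 0.0], [0.087, -0.996, 0.0], [0.0, -0.0, -1.0]]
wrist_force: [0.7, -0.3, 0.1]
gripper_width: 0.742
gripper_force: 0.0
```

Request:
servo_tool --pt "0 0 -0.01" --pt "0 0 -0.03" --pt "0 0 -0.06" --pt "0 0 -0.09" --pt "0 0 -0.12" --spin '[0, 0, 0, 0, 0]' --grip '[0.25, 0.25, 0.25, 0.2, 0.2]'

```text
time_s: 39.13
tcp_pos: [0.5939, 0.3393, 0.1274]
ee_rot: [[0.996, 0.087, 0.001], [0.087, -0.996, 0.0], [0.001, -0.0, -1.0]]
wrist_force: [0.7, 0.2, -0.9]
gripper_width: 0.789
gripper_force: 0.0
```

Request:
servo_tool --pt "-0.04 0 -0.01" --pt "-0.08 0 -0.02" --pt "-0.12 0 -0.03" --pt "-0.16 0 -0.04" --pt "-0.19 0 -0.05" --spin '[0, 0, 0, 0, 0]' --grip '[0.2, 0.2, 0.2, 0.2, 0.2]'

```text
time_s: 39.55
tcp_pos: [0.4021, 0.3219, 0.1767]
ee_rot: [[0.996, 0.087, 0.0], [0.087, -0.996, 0.001], [0.0, -0.001, -1.0]]
wrist_force: [-0.7, 0.2, 0.9]
gripper_width: 0.803
gripper_force: 0.0
```

Request:
servo_tool --pt "0 0 0" --pt "0 0 0" --pt "0 0 0" --pt "0 0 0" --pt "0 0 0" --spin '[0, 0, 0, 0, 0]' --grip '[0.2, 0.2, 0.2, 0.2, 0.2]'

```text
time_s: 39.97
tcp_pos: [0.4054, 0.3228, 0.1748]
ee_rot: [[0.996, 0.086, -0.001], [0.086, -0.996, -0.001], [-0.001, 0.001, -1.0]]
wrist_force: [0.4, -0.6, -0.1]
gripper_width: 0.8
gripper_force: 0.0
```

```bash
python3 - <<'E'
from h import *
tr={"dark":(594,338.5,5),"milk":(638,158.5,-2.2),"white":(635.5,8.5,2.7),"ruby":(653.5,-157.5,4),"green":(592.5,-324.3,5)}
for n in("top","scene"):
    c=capture(n);X=cloud(c);ok=c["depth"]>0
    cv2.imwrite(f"pics/f_{n}.png",c["pixels"])
    for k,(x,y,a) in tr.items():
        A=np.radians(a);R=np.array([[np.cos(A),-np.sin(A)],[np.sin(A),np.cos(A)]]);L=(X[...,:2]*1000-[x,y])@R;Z=X[...,2]*1000
        M=ok&(abs(L[...,0])<72)&(abs(L[...,1])<45)&(Z>19)&(Z<32);M=cv2.morphologyEx(M.astype(np.uint8),cv2.MORPH_OPEN,np.ones((3,3)))>0
        D=ok&(abs(L[...,1])<40)&(L[...,0]>66)&(L[...,0]<115)&(Z>7)&(Z<20)
        P=np.c_[L[M]/1000,Z[M]/1000];print(n,k,rect(P) if len(P) else 0,"z",np.round(np.median(Z[M]),1),"drops",np.percentile(L[D][:,0],[3,97]) if D.sum() else 0)
E
```

```text
top dark [ -2.8   0.  118.7  49.3   0.5] z 24.7 drops [ 71.73723454 107.12170628]
top milk [ -2.8  -0.8 118.7  49.3  -0. ] z 24.9 drops [ 70.75142494 107.81332923]
top white [ -2.4   0.6 117.9  48.5   1.1] z 24.8 drops [ 71.80595159 106.18717884]
top ruby [ -1.7   1.5 115.7  49.3  -1. ] z 24.8 drops [ 72.20747906 107.90348966]
top green [-3.800e+00  1.100e+00  1.191e+02  4.920e+01 -1.000e-01] z 24.6 drops [ 71.38546277 107.01628962]
scene dark [  0.9   0.  116.4  49.2  -1.9] z 22.9 drops [ 77.81880736 111.17635131]
scene milk [  2.   -0.6 115.7  49.1  -1.3] z 23.1 drops [ 79.49530208 111.61814707]
scene white [  1.8  -0.  117.3  48.9   0.2] z 23.0 drops [ 79.0541761  111.06882673]
scene ruby [  3.6   0.3 117.4  48.6   0.5] z 23.2 drops [ 78.8128762  111.47874571]
scene green [  0.6   0.5 118.   48.5  -1. ] z 23.2 drops [ 78.71308619 110.30281754]
```

View pics/f_top.png

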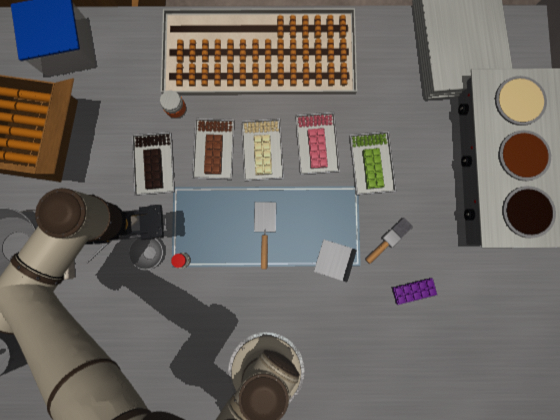

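All five bars lie flat on their own trays: dark (153,168), milk (213,153), white (263,154), ruby (317,147) and green (374,168). Each is within about 4 mm of centre and 2° of square. The robot is clear, so I'm handing in.

```bash
python3 -c "
from station import *
print(finish_job())"
```

```text
the job is handed in; nothing more can be done
None
```

All five bars lie flat, square and centred to within about 4 mm on their own chocolate's trays, and I handed the job in at about 40 s; the hand-in gave no verdict.

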